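Knock a stuck sensor housing out of its nest with the knockout stirrup

TASK

The orange sensor housing with the black lid is stuck flush in the assembly nest. Take the knockout stirrup, pass its foot under the free end of the nest, feel for the knockout hole in the nest's floor and push the rod up gently (never with more than about 40 N on nest or housing) until the spring catches snap in under the housing and hold it proud. Then draw the rod out and stand the stirrup upright on the bench clear of the nest, lift the housing out and set it right way up on the floor of the empty blue tray, and leave the other things where they are.

Things in the scene. Friction and masses are not known exactly. Their poses are not given: they have to be found in the camera images.
- nest: Nest stand, fixed: grey bracket carrying a grey aluminium nest plate like a diving board. Origin on the bench (z 0) right under the middle of the cavity; x runs along the plate from its free end (x -34 mm) to the bracket post (40 mm wide, x +55 to +91; its foot plate 92 mm wide, 10 high, x +55 to +143), y across, z up. Plate 46 mm wide; catch screws stick out 4 mm from its sides.
- nest_top (a point): Middle of the cavity's mouth, flush with the plate's top (91 mm up). Cavity 46 (x) x 28 (y) mm, 28 deep. 9 mm above its floor four sprung brass catches (x +-10) press on the housing's long sides: pushing it up takes 8 to 20 N; once it is 13 mm up they snap in under it, the push drops to almost nothing, and they carry it about 12 mm proud.
- nest_under (a point): Middle of the underside (55 mm up), open below. The cavity's floor is an 8 mm white plastic plate (length 82, sticking out under the free end) with a 15.5 mm round hole for the rod. The plate is clamped in slots: the hole lies up to 8.5 mm either way along nest x from this point (y exact). Its setting is not measured nor seen from above: find it by feel from below.
- housing: Stuck part: orange moulded sensor housing with black lid, 44 (x) x 26 (y) x 28 (z) mm, 40 to 85 g. Origin at the centre of its underside, z up through the lid. It starts on the cavity floor, axes along the nest's, lid flush with the plate, so that it cannot be gripped; once proud, grip it across y.
- stirrup: Knockout stirrup, loose, 0.3 to 0.42 kg: upright rectangular steel frame with a red hand grip on top. Origin under the centre of its foot, y along the frame, z up. Foot 30 (x) x 92 (y) x 8 mm; legs 16 x 8 mm, inner faces at y +-38 mm; window 83 mm high (z 8 to 91). In use the frame stands across the nest plate, foot below and grip above, frame y along nest y.
- stirrup_grip (a point): Middle of the red grip, 100 mm above the foot's underside; grip 18 mm thick (frame x), 60 mm long (y), 18 mm high. Take it from above across frame x.
- rod_tip (a point): Centre of the top end of the knockout rod, 33 mm above the foot's underside. Rod 14 mm thick with a 0.4 mm bevel at the end, 25 mm long above the foot; with the foot's top hard against the nest's underside (the stop) it reaches 17 mm above the cavity floor.
- part_tray: Empty blue parts tray, loose, 86 (x) x 62 (y) x 20 mm over its rim, inside 76 x 52 mm, floor 3 mm thick. Origin at the centre of its underside, x along its long side.
- flux_bottle: Bystander: white bottle with red cap and spout, 33 x 33 x 93 mm; origin at the centre of its base.
- oil_bottle: Bystander: small white bottle with yellow cap, 29 x 29 x 66 mm; origin at the centre of its base.
- loupe: Bystander: black folding loupe with its metal cover, 30 x 57 x 15 mm, lying flat; origin at the centre of its underside.
- vial: Bystander: glass vial with black cap, 20 x 20 x 54 mm; origin at the centre of its base.

How it is judged:
By the outcome, as a careful person would: the job done as asked, in the order asked, and still so for the second after the job is handed in, with the robot touching nothing.
It also fails if it takes over 72 s, if anything falls off the work surface, if the arm or the gripper's body presses on something with over 40 N, if the wrist force passes 120 N, or if a joint passes its speed limit or range.

ROBOT

A 7-joint arm with a two-finger parallel gripper is mounted at the origin on a cart in front of the work surface, level with it; the furniture and walls round the work are solid. World frame = base frame: x ahead of the robot, y to its left, z up, the work surface at z = 0. Lengths are in m, angles in rad, forces in N, time in s.
With the tool pointing down it reaches from about 0.425 to 0.875 m from the base axis. Payload 4.7 kg.
Tool frame: the origin (TCP) lies at the very end of the fingers, on their centre line; the grasp point (between the pads) lies 19 mm behind it; z points along the fingers, y is the direction in which the jaws open and shut (so a half turn about z gives the same grasp; the last joint's range is limited). The gripper opens to 87 mm and grips with 3 to 60 N. Pads are 19 mm wide; open, the fingers measure 117 mm over their backs; the gripper's body (75 mm by 190 mm) begins 51 mm behind the grasp point.
Start: joints at [1.302, 0.321, -0.07, 1.45, 0.023, 1.371, -0.057], TCP at [0.181, -0.624, 0.223] pointing down, gripper open.
Joint ranges: [-2.86, 2.86], [-0.3, 2.09], [-1.38, 1.24], [0.06, 2.45], [-1.56, 4.7], [0.09, 2.05], [-2.69, 2.69]. Speed limits (rad/s): [2.57, 2.57, 3.14, 3.14, 3.14, 3.14, 3.14].

INTERFACE

Orientations are given as a rotation vector (axis times angle).
In Python, from bench import ctrl, get_image, camera_info gives the robot as it stands.
- The arm moves only by the tool carry_out, never from a script. Its argument "commands" is a list of rows, each an object of numbers: "tx", "ty", "tz": the shift along the tool's x, y, z in m; "rx", "ry", "rz": the turn, a rotation vector about the tool's x, y, z in rad; "jaw": the opening, from 0 (shut) to 1 (fully open). In form: [{"tx": .., "ty": .., "tz": .., "rx": .., "ry": .., "rz": .., "jaw": ..}, ...]. A call has 1 to 12 rows; each row is the pose to reach, as a shift and turn from the pose commanded when the call began, along the tool's axes at that moment; what a row does not reach only later rows make up. A row lasts 1/8 s, in which the tool goes at most 62.5 mm and 10.7 degrees, less where a joint would pass 70% of its speed; a pose out of reach is approached as far as the arm can. A call with a gripper value outside its range is refused whole. The fingers move at their own pace and stop on an object; "grip_force" is the grip in N (left out, the last holds). Time passes only in rows, so rows that repeat a pose let the fingers close. It gives the time, the measured TCP pose, the force and the opening at its end, in the units of the state.
- ctrl.get_state(): the state, without advancing time (a new reading comes with each control period).
- get_image(name): name is "scene" or "side" or "wrist"; returns the picture (420x560x3 uint8, red, green, blue); there is no depth.
- camera_info(name): a dict with "intrinsics" (3x3 intrinsics, pixels), "k1" (the pictures are not rectified: a ray, as slopes to the right and down, at radius r is drawn at 1 + k1 r^2 times it, then the intrinsics apply), "R" (3x3) and "t" (3): a world point X has camera coordinates R X + t. Camera axes: x right, y down, z forward; pixel columns grow to the right and rows downward; lengths in m; the calibration is good to about 2 mm. A picture is of the moment at which its call begins: read the wrist's pose just before it. camera_info takes no time and is no camera call; for the wrist camera it gives the pose at the moment of the call.
- ctrl.close_job(): hands the job in, once; it reports no verdict.
The state is a dict: "time": time; "joint_positions": joint angles; "qd": joint speeds; "joint_torque": joint torques, N m; "position": TCP position; "tool_rot": TCP orientation; "ft_force": force on the tool from outside, world axes, zero at the start; "torque": the same for the moment, N m; "grip_width": opening from 0.0 (shut) to 1.0 (fully open).
Only numpy, scipy, OpenCV 4.12 (cv2) and the standard library are available. Lean on these libraries where they do the work, as an engineer would, in place of code of your own. Each camera call takes 0.05 s, during which the arm holds its last target.

## Working session

There is one attempt and no reset: what is moved stays moved. The work goes in short steps, Python scripts to look and compute and a tool call to move; the robot and the scene stay as the last step left them, time stands still between calls to the robot, and variables do not carry over. Pictures are saved under pics/ and viewed, and the job is handed in when it is done.

Besides the shell and the picture viewer there is one more tool, called after "Emit:" in YAML: its name, and indented under it one key for each argument. carry_out: Moves the arm, as the interface text tells. Its arguments: {"type":"object","properties":{"commands":{"type":"array"},"grip_force":{"type":"number"}},"required":["commands"]}

```bash
ls; mkdir -p pics
python3 - <<'E'
from bench import ctrl,get_image,camera_info
import cv2
s=ctrl.get_state();print({k:s[k] for k in('time','position','tool_rot','ft_force','grip_width')})
for n in('scene','side','wrist'):
    c=camera_info(n);print(n,c)
    cv2.imwrite(f'pics/{n}0.png',get_image(n)[:,:,::-1])
E
```

```text
pics
{'time': 0.0, 'position': array([ 0.18114911, -0.62365537,  0.2214539 ]), 'tool_rot': array([-3.10836076e+00, -4.42562256e-01,  6.47198011e-04]), 'ft_force': array([0.60127903, 0.28935927, 0.7642118 ]), 'grip_width': 1.000195520978192}
scene {'intrinsics': array([[493.99038502,   0.        , 288.58468082],
       [  0.        , 493.99038502, 210.90001016],
       [  0.        ,   0.        ,   1.        ]]), 'k1': 0.058461569398426956, 'R': array([[-0.87502132, -0.48403635, -0.00681952],
       [-0.29611988,  0.54635162, -0.78346214],
       [ 0.38295002, -0.68352668, -0.6214021 ]]), 't': array([0.52939246, 0.21648916, 0.78694901])}
side {'intrinsics': array([[409.80388147,   0.        , 276.92094821],
       [  0.        , 409.80388147, 204.40756349],
       [  0.        ,   0.        ,   1.        ]]), 'k1': -0.0642997876796281, 'R': array([[ 0.97594533, -0.21764216,  0.01275202],
       [-0.07288429, -0.38083367, -0.92176656],
       [ 0.20547166,  0.89866435, -0.38753554]]), 't': array([-0.56832073,  0.13398907,  0.76261674])}
wrist {'intrinsics': array([[374.52271983,   0.        , 277.81882256],
       [  0.        , 374.52271983, 210.47848169],
       [  0.        ,   0.        ,   1.        ]]), 'k1': 0.02367208963947474, 'R': array([[ 0.27907711, -0.96026719, -0.00170186],
       [-0.91774517, -0.26723989,  0.29381396],
       [-0.28259471, -0.08043488, -0.95586111]]), 't': array([-0.64835116, -0.0352977 ,  0.39181568])}
```

View pics/scene0.png

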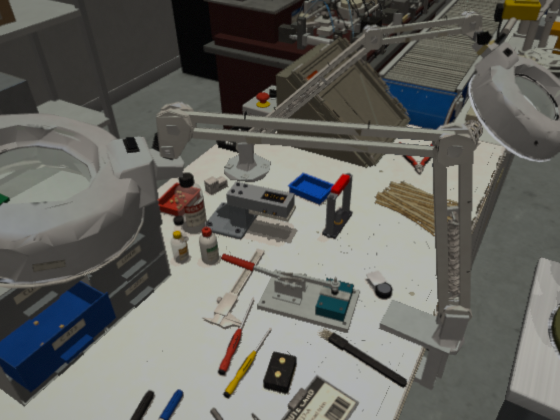

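View pics/side0.png

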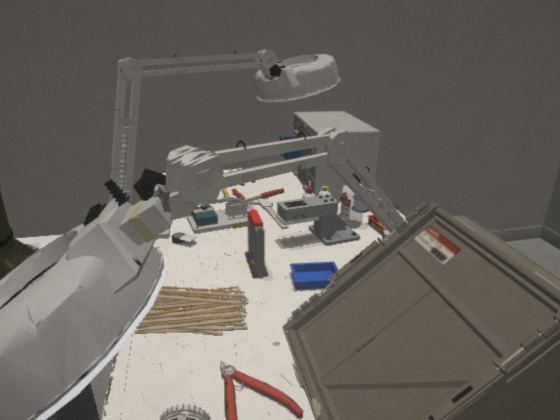

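View pics/wrist0.png

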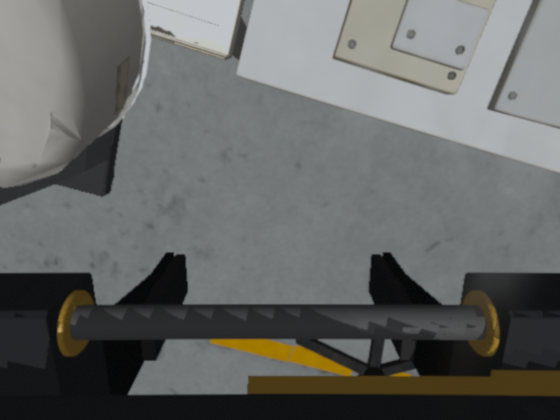

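```bash
cat > h.py <<'E'
import numpy as np,cv2
from bench import ctrl,get_image,camera_info
def ray(c,u,v):
    K=c['intrinsics'];d=np.array([(u-K[0,2])/K[0,0],(v-K[1,2])/K[1,1]])
    s=d.copy()
    for _ in range(30): s=d/(1+c['k1']*(s@s))
    R=c['R'];C=-R.T@c['t'];w=R.T@np.array([s[0],s[1],1.]);return C,w/np.linalg.norm(w)
def onz(c,u,v,z):
    C,w=ray(c,u,v);return C+w*(z-C[2])/w[2]
def tri(l):
    A=np.zeros((3,3));b=np.zeros(3);rs=[ray(*x) for x in l]
    for C,w in rs:
        P=np.eye(3)-np.outer(w,w);A+=P;b+=P@C
    X=np.linalg.solve(A,b);return X,[round(1000*np.linalg.norm((np.eye(3)-np.outer(w,w))@(X-C)),1) for C,w in rs]
def proj(c,X):
    p=c['R']@np.asarray(X)+c['t'];s=p[:2]/p[2];s=s*(1+c['k1']*(s@s));K=c['intrinsics'];return s*K[0,0]+K[:2,2]
def save(im,name,box=None,k=1):
    if box: im=im[box[1]:box[3],box[0]:box[2]]
    cv2.imwrite(f'pics/{name}.png',cv2.resize(im[:,:,::-1],None,fx=k,fy=k,interpolation=cv2.INTER_CUBIC))
E
python3 - <<'E'
from h import *
for n,b in(('scene',(150,130,380,290)),('side',(180,160,400,310))):
    im=cv2.imread(f'pics/{n}0.png')[:,:,::-1];save(im,n+'1',b,3.4)
    c=camera_info(n);print(n,-c['R'].T@c['t'])
sc,sd=camera_info('scene'),camera_info('side')
for nm,a,b in(('lampbase clamp top/elbow',(455,140),(190,165)),('elbow2',(172,125),(128,68)),('post2 top',(370,35),(128,68)),('s',(172,125),(338,145)),('s2',(455,140),(338,145))):
    print(nm,*tri([(sc,*a),(sd,*b)]))
E
```

```text
scene [0.2259743  0.67586664 0.66223302]
side [ 0.40771953 -0.75799947  0.42629497]
lampbase clamp top/elbow [ 0.37583667 -0.12220162  0.22462189] [np.float64(35.5), np.float64(35.5)]
elbow2 [0.34775224 0.45032473 0.42448182] [np.float64(117.8), np.float64(117.8)]
post2 top [0.37924232 0.0568733  0.40489728] [np.float64(76.5), np.float64(76.5)]
s [0.76302493 0.09940821 0.21691009] [np.float64(30.9), np.float64(30.9)]
s2 [ 0.47378887 -0.27121026  0.22542099] [np.float64(139.7), np.float64(139.7)]
```

Run:
```python
from h import *
sc,sd=camera_info('scene'),camera_info('side')
print(onz(sc,455,340,0),onz(sc,245,170,0))
```

```text
[0.2376904 0.111986  0.       ] [ 0.80315642 -0.14128412  0.        ]
```

View pics/scene1.png

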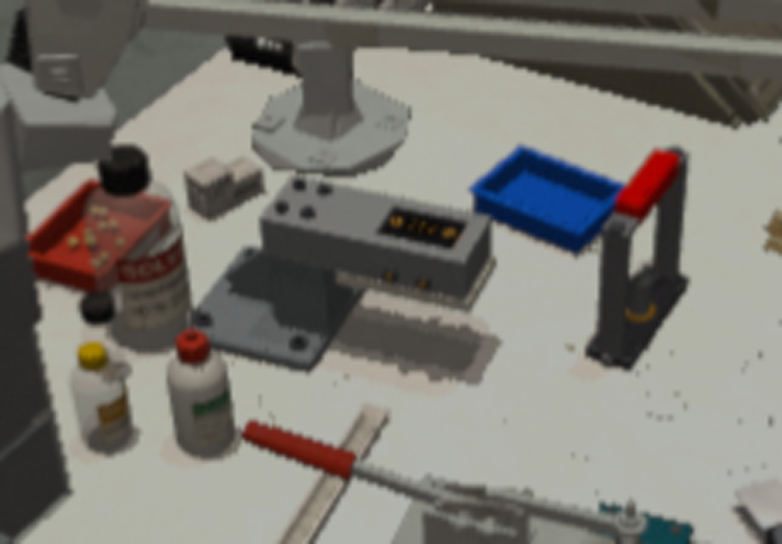

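View pics/side1.png

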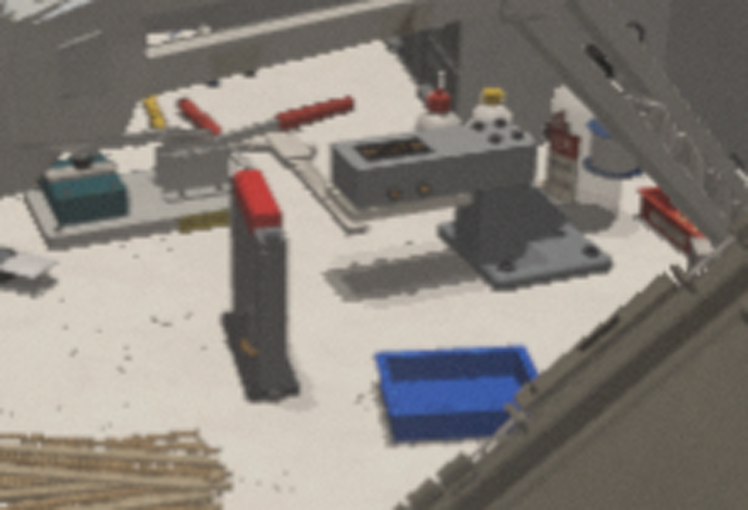

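Run:
```python
from h import *
sc,sd=camera_info('scene'),camera_info('side')
for nm,a,b in(('L1 top',(455,140),(128,68)),('L1 elbow',(172,125),(265,57)),('L1 head',(50,220),(300,80)),('L2elb',(370,37),(338,145)),('L2 wr',(478,20),(190,165)),('L2 head',(525,90),(60,310))):
    print(nm,*tri([(sc,*a),(sd,*b)]))
S=lambda u,v:(sc,150+u/3.4,130+v/3.4)
D=lambda u,v:(sd,180+u/3.4,160+v/3.4)
print('stirrup grip ends top')
for nm,a,b in(
 ('grip +yend? near side top R', S(668,150),D(252,170)),
 ('bottle flux cap',S(192,335),D(440,92)),('oil cap',S(92,350),D(492,92)),
 ('nest free end corner near',S(493,232),D(332,150)),('nest free corner far',S(447,208),D(340,145)),
 ('tray corner A (left)',S(520,148),D(527,347)),('tray near R',S(622,190),D(377,354)),):
    print(nm,*tri([a,b]))
for nm,a in(('nest freeend corner +y?',S(493,232)),('corner2',S(463,200)),('corner3',S(262,208)),('c4',S(298,178))): print(nm,onz(*a,.091))
for nm,a in(('freeR',D(332,150)),('n',D(345,200)),('postend R',D(537,145))): print(nm,onz(*a,.091))
for a in((475,190),(520,148),(622,190),(578,240)): print('tray',onz(*S(*a),.02))
for a in((377,354),(527,347),(540,385),(390,440)): print('trayside',onz(*D(*a),.02))
for a in((590,350),(628,362),(685,285)): print('foot scene',onz(*S(*a),.004))
for a in((250,398),(298,388),(225,315)): print('foot side',onz(*D(*a),.004))
```

```text
L1 top [0.30330807 0.13389318 0.36159971] [np.float64(0.5), np.float64(0.5)]
L1 elbow [0.6092918  0.27801201 0.37272564] [np.float64(0.5), np.float64(0.5)]
L1 head [0.72396024 0.40292142 0.28965713] [np.float64(18.7), np.float64(18.7)]
L2elb [ 0.58231735 -0.31025005  0.30260569] [np.float64(1.9), np.float64(1.9)]
L2 wr [ 0.40336733 -0.43609168  0.32582305] [np.float64(6.1), np.float64(6.1)]
L2 head [ 0.27738595 -0.42849163  0.19818512] [np.float64(7.0), np.float64(7.0)]
stirrup grip ends top
grip +yend? near side top R [ 0.51880876 -0.07348049  0.1221102 ] [np.float64(2.7), np.float64(2.7)]
bottle flux cap [0.69549668 0.14700602 0.07545523] [np.float64(0.7), np.float64(0.7)]
oil cap [0.74481703 0.17225294 0.06320801] [np.float64(0.2), np.float64(0.2)]
nest free end corner near [0.58458641 0.01131775 0.09471808] [np.float64(0.7), np.float64(0.7)]
nest free corner far [0.60058362 0.0180626  0.10102168] [np.float64(10.6), np.float64(10.6)]
tray corner A (left) [ 0.65378445 -0.14844912  0.03746551] [np.float64(4.7), np.float64(4.7)]
tray near R [ 0.57368797 -0.13688106  0.03671305] [np.f
[... 289 characters left out ...]
1     ]
postend R [0.71634704 0.00440422 0.091     ]
tray [ 0.66310294 -0.11048433  0.02      ]
tray [ 0.65986294 -0.1679952   0.02      ]
tray [ 0.57822921 -0.15632936  0.02      ]
tray [ 0.57971184 -0.09387956  0.02      ]
trayside [ 0.58542212 -0.10706291  0.02      ]
trayside [ 0.67073804 -0.11670938  0.02      ]
trayside [ 0.66392095 -0.15598413  0.02      ]
trayside [ 0.57114528 -0.1893722   0.02      ]
foot scene [ 0.53450281 -0.0190034   0.004     ]
foot scene [ 0.5100944 -0.0199791  0.004    ]
foot scene [ 0.50937681 -0.10306667  0.004     ]
foot side [ 0.51228217 -0.11279188  0.004     ]
foot side [ 0.5401783  -0.10804123  0.004     ]
foot side [ 0.51268842 -0.01886256  0.004     ]
```

Emit:
carry_out:
  commands:
    - {"tz": -0.06}
    - {"tz": -0.12}
    - {"tz": -0.18}
    - {"tz": -0.24}
    - {"tz": -0.25}

```text
invalid input
```

Emit:
carry_out:
  commands:
    - {"tx": 0,"ty": 0,"tz": -0.06,"rx": 0,"ry": 0,"rz": 0,"jaw": 1}
    - {"tx": 0,"ty": 0,"tz": -0.12,"rx": 0,"ry": 0,"rz": 0,"jaw": 1}
    - {"tx": 0,"ty": 0,"tz": -0.18,"rx": 0,"ry": 0,"rz": 0,"jaw": 1}
    - {"tx": 0,"ty": 0,"tz": -0.25,"rx": 0,"ry": 0,"rz": 0,"jaw": 1}

```text
time: 0.65
position: [0.1812, -0.6238, 0.4667]
tool_rot: [-3.11, -0.443, 0.0]
ft_force: [0.6, -0.7, 0.4]
grip_width: 0.999
```

Emit:
carry_out:
  commands:
    - {"tx": 0.045,"ty": -0.041,"tz": 0,"rx": 0,"ry": 0,"rz": -0.1,"jaw": 1}
    - {"tx": 0.09,"ty": -0.082,"tz": 0,"rx": 0,"ry": 0,"rz": -0.2,"jaw": 1}
    - {"tx": 0.135,"ty": -0.123,"tz": 0,"rx": 0,"ry": 0,"rz": -0.3,"jaw": 1}
    - {"tx": 0.18,"ty": -0.164,"tz": 0,"rx": 0,"ry": 0,"rz": -0.4,"jaw": 1}
    - {"tx": 0.225,"ty": -0.205,"tz": 0,"rx": 0,"ry": 0,"rz": -0.5,"jaw": 1}
    - {"tx": 0.27,"ty": -0.246,"tz": 0,"rx": 0,"ry": 0,"rz": -0.6,"jaw": 1}
    - {"tx": 0.315,"ty": -0.287,"tz": 0,"rx": 0,"ry": 0,"rz": -0.7,"jaw": 1}

```text
time: 1.52
position: [0.4044, -0.2588, 0.4649]
tool_rot: [2.767, 1.487, -0.0]
ft_force: [1.0, -0.8, 0.1]
grip_width: 1.003
```

Emit:
carry_out:
  commands:
    - {"tx": 0.06,"ty": 0,"tz": 0,"rx": 0,"ry": 0,"rz": -0.1,"jaw": 1}
    - {"tx": 0.12,"ty": 0,"tz": 0,"rx": 0,"ry": 0,"rz": -0.2,"jaw": 1}
    - {"tx": 0.18,"ty": 0,"tz": 0,"rx": 0,"ry": 0,"rz": -0.3,"jaw": 1}
    - {"tx": 0.24,"ty": 0,"tz": 0,"rx": 0,"ry": 0,"rz": -0.4,"jaw": 1}
    - {"tx": 0.3,"ty": 0,"tz": 0,"rx": 0,"ry": 0,"rz": -0.5,"jaw": 1}
    - {"tx": 0.355,"ty": 0,"tz": 0.02,"rx": 0,"ry": 0,"rz": -0.58,"jaw": 1}
    - {"tx": 0.355,"ty": 0,"tz": 0.06,"rx": 0,"ry": 0,"rz": -0.58,"jaw": 1}
    - {"tx": 0.355,"ty": 0,"tz": 0.06,"rx": 0,"ry": 0,"rz": -0.58,"jaw": 1}

```text
time: 2.52
position: [0.5994, 0.0344, 0.4014]
tool_rot: [-2.226, -2.21, 0.009]
ft_force: [-0.2, -1.4, 1.0]
grip_width: 1.0
```

```bash
cat > look.py <<'E'
from h import *
import sys,pickle
n=sys.argv[1];cam=sys.argv[2] if len(sys.argv)>2 else 'wrist'
s=ctrl.get_state();c=camera_info(cam);im=get_image(cam)
print(s['time'],s['position'].round(4),s['tool_rot'].round(3),s['ft_force'].round(1),s['joint_positions'].round(2))
pickle.dump((c,im,s),open(f'pics/{n}.pkl','wb'));save(im,n,None,1.4)
E
python3 look.py w1
```

```text
2.525 [0.5994 0.0344 0.4014] [-2.226 -2.21   0.009] [-0.2 -1.4  1. ] [ 0.48  0.27 -0.76  1.23  0.19  1.72 -0.24]
```

View pics/w1.png

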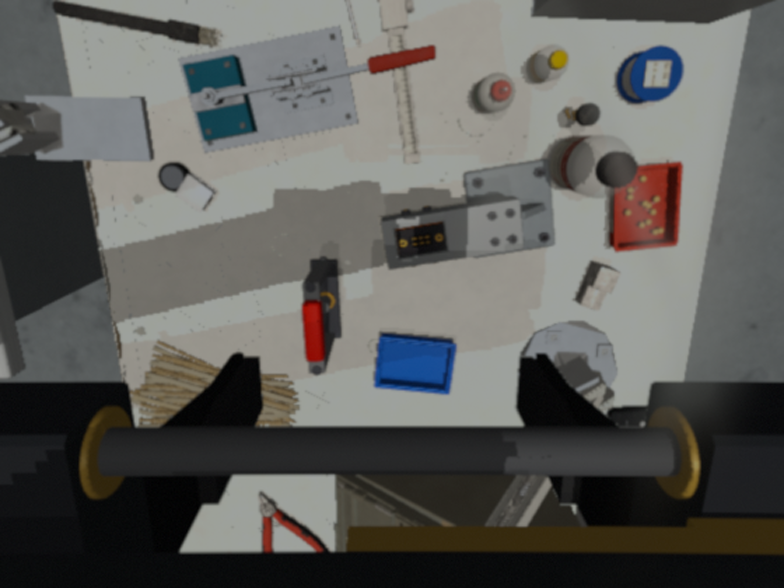

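Emit:
carry_out:
  commands:
    - {"tx": -0.03,"ty": -0.02,"tz": 0.05,"rx": 0,"ry": 0,"rz": 0,"jaw": 1}
    - {"tx": -0.06,"ty": -0.03,"tz": 0.1,"rx": 0,"ry": 0,"rz": 0,"jaw": 1}
    - {"tx": -0.06,"ty": -0.03,"tz": 0.12,"rx": 0,"ry": 0,"rz": 0,"jaw": 1}
    - {"tx": -0.06,"ty": -0.03,"tz": 0.12,"rx": 0,"ry": 0,"rz": 0,"jaw": 1}

```text
time: 3.08
position: [0.5701, -0.0267, 0.2861]
tool_rot: [2.233, 2.209, -0.0]
ft_force: [0.6, 0.1, 1.1]
grip_width: 0.999
```

```bash
python3 look.py w2
```

```text
3.075 [ 0.5701 -0.0267  0.2861] [ 2.233  2.209 -0.   ] [0.6 0.1 1.1] [ 0.64  0.19 -0.73  1.53  0.13  1.47 -0.11]
```

View pics/w2.png

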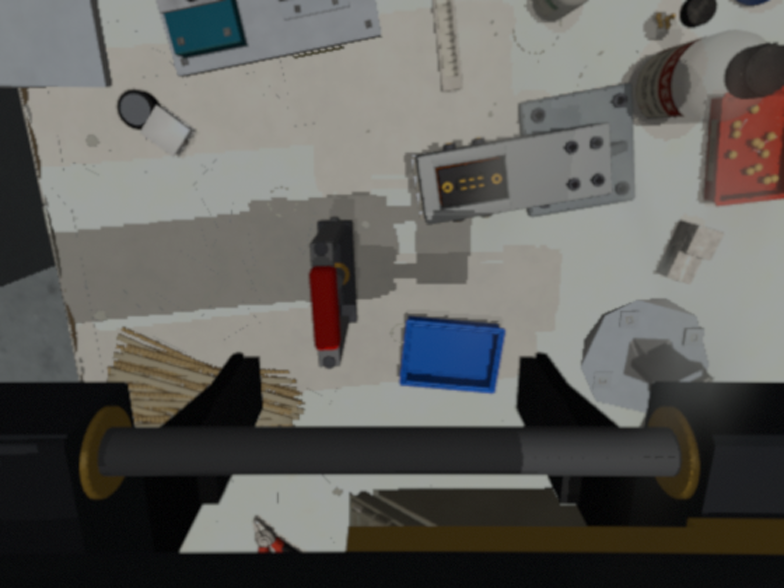

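```bash
cat > m.py <<'E'
from h import *
import pickle
def L(n): return pickle.load(open(f'pics/{n}.pkl','rb'))
def rect(mask,roi):
    m=np.zeros(mask.shape,np.uint8);x0,y0,x1,y1=roi;m[y0:y1,x0:x1]=mask[y0:y1,x0:x1]
    cs,_=cv2.findContours(m,0,2);cn=max(cs,key=cv2.contourArea);r=cv2.minAreaRect(cn);b=cv2.boxPoints(r)
    b=b[np.argsort(np.arctan2(*(b-b.mean(0)).T[::-1]))]
    return b,cv2.contourArea(cn),cn
E
python3 - <<'E'
from m import *
V={}
for n,rr,rt,rl in(('w1',(200,190,260,270),(255,230,340,290),(270,150,330,190)),('w2',(205,180,260,260),(275,215,370,285),(300,105,375,155))):
    c,im,s=L(n);hsv=cv2.cvtColor(im,cv2.COLOR_RGB2HSV)
    red=((hsv[...,0]<8)|(hsv[...,0]>172))&(hsv[...,1]>150)
    blue=(abs(hsv[...,0].astype(int)-112)<12)&(hsv[...,1]>140)
    dark=im.max(2)<70
    V[n]=[c]+[rect((m*255).astype(np.uint8),r)[0] for m,r in((red,rr),(blue,rt),(dark,rl))]
    for b in V[n][1:]: print(n,b.round(1).tolist())
for i,nm,z in((1,'grip',.109),(2,'tray',.02),(3,'lid',.091)):
    print(nm)
    for k in range(4):
        a,b=V['w1'],V['w2']
        X,e=tri([(a[0],*a[i][k]),(b[0],*b[i][k])])
        print(X.round(4),e,onz(a[0],*a[i][k],z)[:2].round(4),onz(b[0],*b[i][k],z)[:2].round(4))
for n,b in(('w1',(190,100,410,290)),('w2',(190,60,480,290))):
    save(L(n)[1],n+'z',b,3 if n=='w1' else 2.7)
E
```

```text
w1 [[215.1999969482422, 214.6999969482422], [229.1999969482422, 213.60000610351562], [232.8000030517578, 256.70001220703125], [218.8000030517578, 257.79998779296875]]
w1 [[270.79998779296875, 237.8000030517578], [324.8999938964844, 243.1999969482422], [321.1000061035156, 281.0], [267.0, 275.6000061035156]]
w1 [[273.29998779296875, 164.1999969482422], [322.20001220703125, 156.39999389648438], [326.6000061035156, 183.5], [277.70001220703125, 191.39999389648438]]
w2 [[220.1999969482422, 190.39999389648438], [239.0, 188.6999969482422], [244.39999389648438, 248.39999389648438], [225.60000610351562, 250.10000610351562]]
w2 [[289.8999938964844, 225.5], [359.70001220703125, 232.6999969482422], [354.79998779296875, 281.1000061035156], [285.0, 274.0]]
w2 [[310.6000061035156, 119.5], [349.29998779296875, 114.0], [353.70001220703125, 144.8000030517578], [315.0, 150.3000030517578]]
grip
[ 0.5163 -0.0302  0.1052] [np.float64(0.2), np.float64(0.2)] [ 0.5172 -0.029 ] [ 0.5167 -0.0292]
[ 0.5338 -0.0296  0.1022] [np.float64(0.4), np.float64(0.4)] [ 0.5352 -0.0276] [ 0.5343 -0.0277]
[ 0.5363 -0.0905  0
[... 239 characters left out ...]
] [ 0.5851 -0.0955] [ 0.5844 -0.096 ]
[ 0.6697 -0.1064  0.0177] [np.float64(0.6), np.float64(0.6)] [ 0.6692 -0.1049] [ 0.6694 -0.1062]
[ 0.6636 -0.1641  0.033 ] [np.float64(0.6), np.float64(0.6)] [ 0.6651 -0.1703] [ 0.6665 -0.1716]
[ 0.5781 -0.162   0.0171] [np.float64(0.1), np.float64(0.1)] [ 0.5782 -0.1604] [ 0.578  -0.1607]
lid
[0.5951 0.0383 0.1378] [np.float64(3.4), np.float64(3.4)] [0.5916 0.0323] [0.6015 0.0331]
[ 0.6597  0.0297 -0.0064] [np.float64(5.4), np.float64(5.4)] [0.6534 0.0419] [0.6371 0.0376]
[ 0.6621 -0.0037  0.0251] [np.float64(7.6), np.float64(7.6)] [0.6601 0.0068] [0.6426 0.0094]
[0.5981 0.0161 0.1693] [np.float64(0.6), np.float64(0.6)] [ 0.5969 -0.0033] [0.6062 0.0046]
```

View pics/w2z.png

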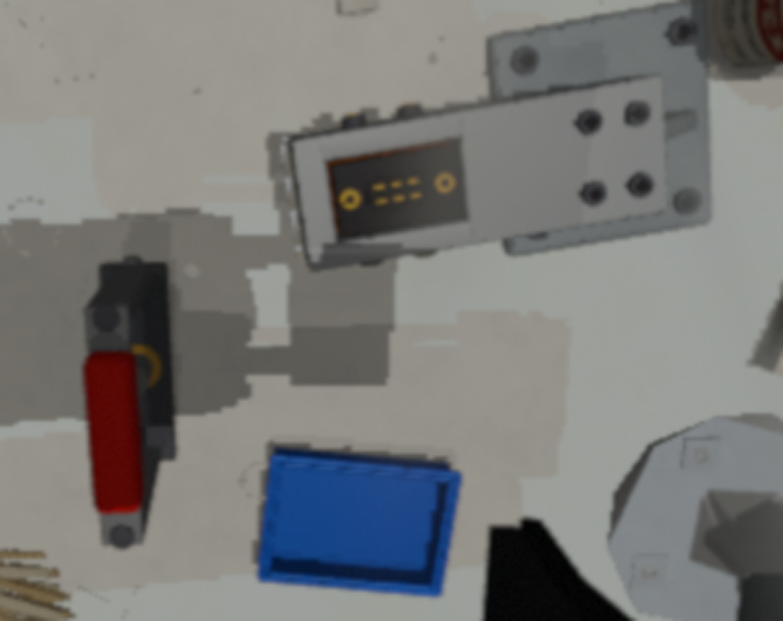

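View pics/w1z.png

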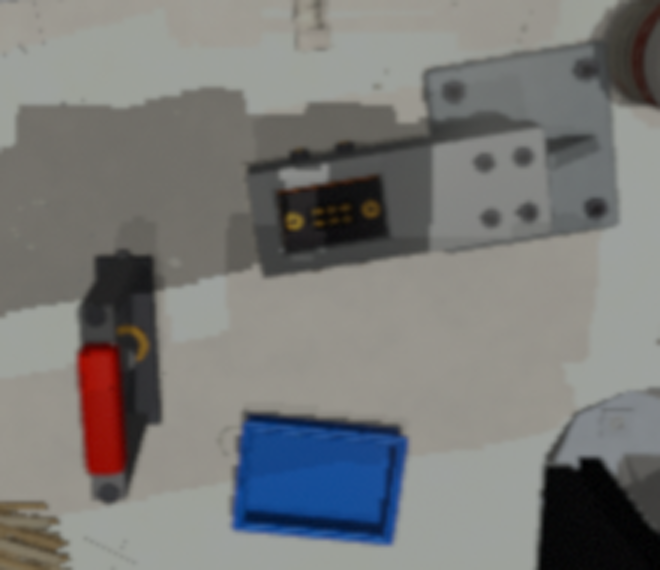

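Run:
```python
from m import *
c1=L('w1')[0];c2=L('w2')[0]
P1=lambda p:(c1,190+p[0]/3,100+p[1]/3)
P2=lambda p:(c2,190+p[0]/2.7,60+p[1]/2.7)
for nm,A,B in(('plate',[(250,168),(264,276),(542,127),(550,235)],[(293,138),(314,268),(660,78),(665,210)]),('lid',[(276,190),(382,176),(389,237),(283,253)],[(328,162),(462,138),(468,218),(337,240)]),('marks',[(294,221),(371,209)],[(350,199),(445,183)])):
    print(nm)
    for a,b in zip(A,B):
        X,e=tri([P1(a),P2(b)]);print(X.round(4),e[0],onz(*P1(a),.091)[:2].round(4),onz(*P2(b),.091)[:2].round(4))
```

```text
plate
[0.5913 0.0399 0.0725] 0.1 [0.5918 0.0427] [0.5903 0.0407]
[ 0.5975 -0.0029  0.0962] 0.1 [ 0.5974 -0.0042] [ 0.598  -0.0039]
[0.7141 0.0584 0.0872] 0.1 [0.7132 0.0589] [0.7127 0.0583]
[0.7183 0.0147 0.095 ] 0.7 [0.7197 0.0132] [0.7195 0.0148]
lid
[0.6028 0.0323 0.0852] 0.1 [0.6027 0.0333] [0.6023 0.0326]
[0.6467 0.0401 0.097 ] 0.2 [0.6474 0.039 ] [0.6478 0.04  ]
[0.6507 0.0134 0.094 ] 0.1 [0.651  0.0128] [0.6515 0.013 ]
[0.6057 0.0062 0.0922] 0.1 [0.6056 0.006 ] [0.6059 0.0059]
marks
[0.6103 0.0199 0.0905] 0.1 [0.6103 0.02  ] [0.6102 0.02  ]
[0.643  0.0249 0.0904] 0.1 [0.6431 0.025 ] [0.6428 0.0251]
```

Emit:
carry_out:
  commands:
    - {"tx": -0.0165,"ty": -0.0215,"tz": 0.05,"rx": 0,"ry": 0,"rz": -0.025,"jaw": 0.7}
    - {"tx": -0.0325,"ty": -0.043,"tz": 0.1,"rx": 0,"ry": 0,"rz": -0.05,"jaw": 0.7}
    - {"tx": -0.0325,"ty": -0.043,"tz": 0.14,"rx": 0,"ry": 0,"rz": -0.05,"jaw": 0.7}
    - {"tx": -0.0325,"ty": -0.043,"tz": 0.14,"rx": 0,"ry": 0,"rz": -0.05,"jaw": 0.7}

```text
time: 3.62
position: [0.5265, -0.057, 0.145]
tool_rot: [-2.173, -2.267, 0.001]
ft_force: [-0.6, 0.8, 0.2]
grip_width: 0.717
```

```bash
python3 look.py w3
```

```text
3.625 [ 0.5265 -0.057   0.145 ] [-2.173e+00 -2.267e+00  1.000e-03] [-0.6  0.8  0.2] [ 0.71  0.18 -0.71  1.83  0.12  1.18  0.  ]
```

View pics/w3.png

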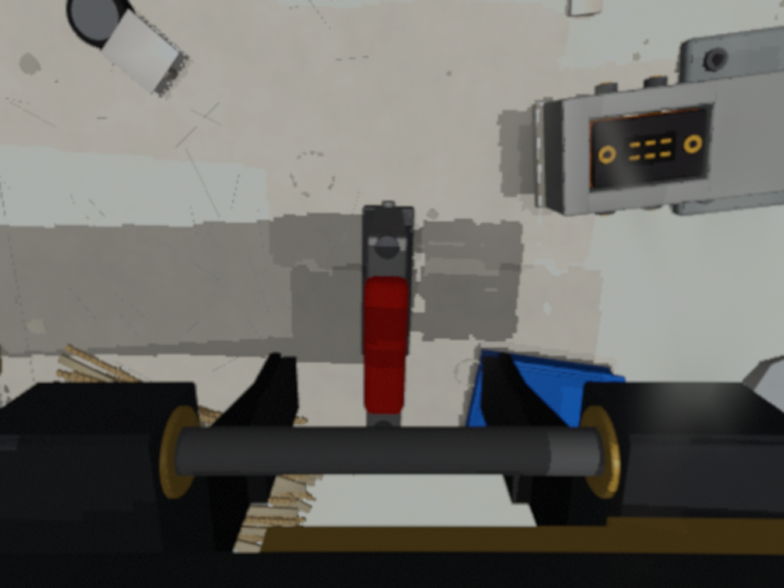

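Run:
```python
from m import *
c,im,s=L('w3');hsv=cv2.cvtColor(im,cv2.COLOR_RGB2HSV)
red=(((hsv[...,0]<8)|(hsv[...,0]>172))&(hsv[...,1]>150)).astype(np.uint8)*255
b,a,_=rect(red,(240,180,310,300));print(b.round(1).tolist())
for p in b: print(onz(c,*p,.109)[:2].round(4))
c2=L('w2')[0]
for nm,p,q in(('mark1',(607,155),(350,199)),('mark2',(693,145),(445,183))):
    p=(c,p[0]/1.4,p[1]/1.4);print(nm,onz(*p,.091).round(4),*tri([p,(c2,190+q[0]/2.7,60+q[1]/2.7)]))
for p in((589,121),(711,105),(712,176),(591,192),(557,99),(565,214)): print(onz(c,p[0]/1.4,p[1]/1.4,.091)[:2].round(4))
```

```text
[[260.0, 197.0], [291.0, 197.0], [291.0, 295.0], [260.0, 295.0]]
[ 0.5158 -0.0288]
[ 0.5327 -0.0281]
[ 0.5359 -0.0882]
[ 0.5175 -0.089 ]
mark1 [0.61  0.02  0.091] [0.61024405 0.01996791 0.09032923] [np.float64(0.0), np.float64(0.0)]
mark2 [0.6428 0.025  0.091 ] [0.64289542 0.02500073 0.09076575] [np.float64(0.0), np.float64(0.0)]
[0.6009 0.0324]
[0.6464 0.0398]
[0.6528 0.0135]
[0.606  0.0054]
[0.5874 0.0399]
[ 0.5968 -0.0039]
```

Emit:
carry_out:
  commands:
    - {"tx": -0.0015,"ty": 0,"tz": 0.03,"rx": 0,"ry": 0,"rz": 0,"jaw": 0.7}
    - {"tx": -0.0015,"ty": 0,"tz": 0.059,"rx": 0,"ry": 0,"rz": 0,"jaw": 0.7}
    - {"tx": -0.0015,"ty": 0,"tz": 0.059,"rx": 0,"ry": 0,"rz": 0,"jaw": 0.7}
    - {"tx": -0.0015,"ty": 0,"tz": 0.059,"rx": 0,"ry": 0,"rz": 0,"jaw": 0.1}
    - {"tx": -0.0015,"ty": 0,"tz": 0.059,"rx": 0,"ry": 0,"rz": 0,"jaw": 0.1}
    - {"tx": -0.0015,"ty": 0,"tz": 0.059,"rx": 0,"ry": 0,"rz": 0,"jaw": 0.1}
    - {"tx": -0.0015,"ty": 0,"tz": 0.059,"rx": 0,"ry": 0,"rz": 0,"jaw": 0.1}
    - {"tx": -0.0015,"ty": 0,"tz": 0.059,"rx": 0,"ry": 0,"rz": 0,"jaw": 0.1}
  grip_force: 55

```text
time: 4.68
position: [0.5268, -0.0588, 0.0861]
tool_rot: [-2.174, -2.267, 0.001]
ft_force: [-0.4, 0.8, 0.1]
grip_width: 0.216
```

Emit:
carry_out:
  commands:
    - {"tx": 0,"ty": 0,"tz": -0.014,"rx": 0,"ry": 0,"rz": 0,"jaw": 0.1}
    - {"tx": 0,"ty": 0,"tz": -0.014,"rx": 0,"ry": 0,"rz": 0,"jaw": 0.1}
    - {"tx": 0.0235,"ty": 0.0095,"tz": -0.014,"rx": 0,"ry": 0,"rz": -0.035,"jaw": 0.1}
    - {"tx": 0.047,"ty": 0.019,"tz": -0.014,"rx": 0,"ry": 0,"rz": -0.07,"jaw": 0.1}
    - {"tx": 0.0695,"ty": 0.0287,"tz": -0.014,"rx": 0,"ry": 0,"rz": -0.105,"jaw": 0.1}
    - {"tx": 0.0695,"ty": 0.0287,"tz": -0.014,"rx": 0,"ry": 0,"rz": -0.105,"jaw": 0.1}
    - {"tx": 0.0695,"ty": 0.0287,"tz": -0.014,"rx": 0,"ry": 0,"rz": -0.105,"jaw": 0.1}

```text
time: 5.55
position: [0.5524, 0.0122, 0.0996]
tool_rot: [-2.051, -2.379, 0.001]
ft_force: [-1.0, -0.1, -3.7]
grip_width: 0.195
```

```bash
python3 look.py w4; python3 look.py s4 scene;python3 look.py d4 side
python3 - <<'E'
from m import *
save(L('s4')[1],'s4z',(190,150,380,270),4);save(L('d4')[1],'d4z',(200,160,380,290),4)
E
```

```text
5.55 [0.5524 0.0122 0.0996] [-2.051e+00 -2.379e+00  1.000e-03] [-1.  -0.1 -3.7] [ 0.58  0.29 -0.74  1.82  0.22  1.11 -0.09]
5.6 [0.5524 0.0115 0.0996] [-2.052e+00 -2.378e+00  2.000e-03] [ 0.1  0.3 -3.2] [ 0.58  0.29 -0.74  1.82  0.22  1.11 -0.09]
5.65 [0.5525 0.0112 0.0997] [-2.053e+00 -2.378e+00  1.000e-03] [ 0.5  0.  -4.2] [ 0.58  0.29 -0.74  1.82  0.22  1.11 -0.09]
```

View pics/w4.png

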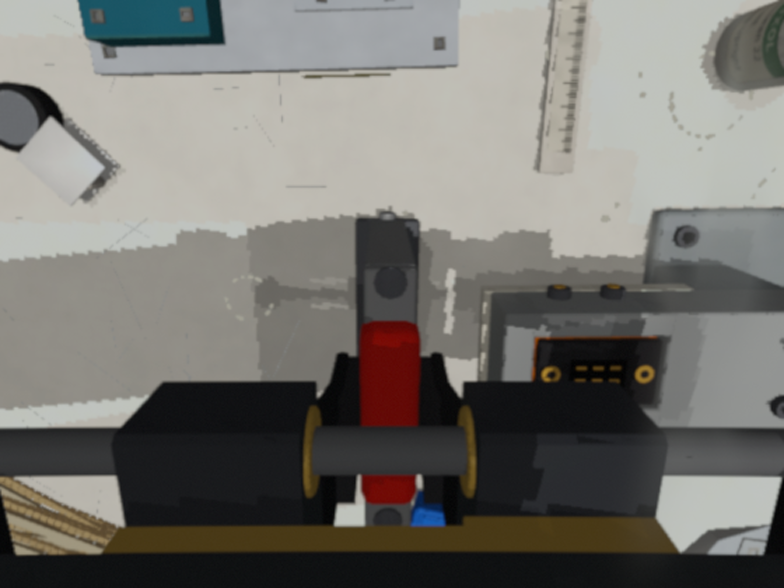

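View pics/s4z.png

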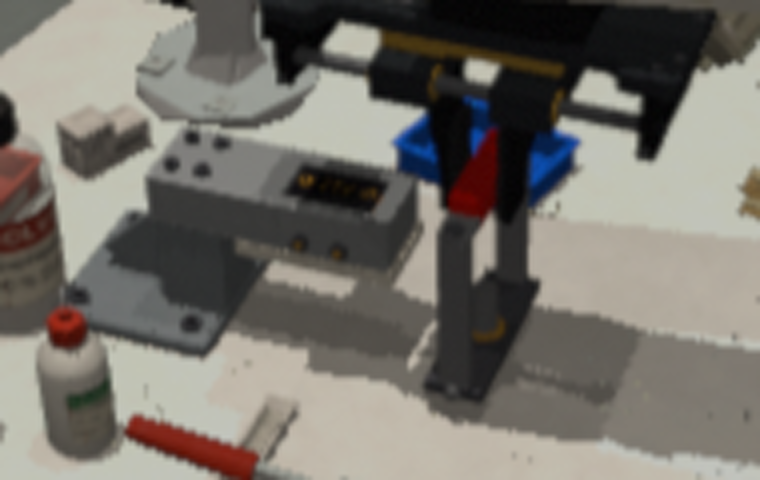

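View pics/d4z.png

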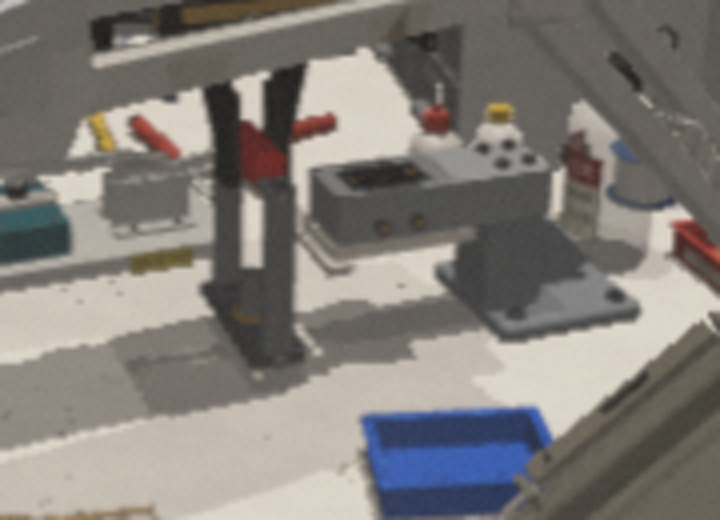

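Run:
```python
from m import *
c,im,s=L('w4');hsv=cv2.cvtColor(im,cv2.COLOR_RGB2HSV)
red=(((hsv[...,0]<8)|(hsv[...,0]>172))&(hsv[...,1]>150)).astype(np.uint8)*255
b,a,_=rect(red,(240,220,310,365));print(b.round(1).tolist())
from scipy.spatial.transform import Rotation as Ro
for n in('w3','w4'):
    c,im,s=L(n);R=Ro.from_rotvec(s['tool_rot']).as_matrix();print(n,'cam in tool',(R.T@(-c['R'].T@c['t']-s['position'])).round(4))
c,im,s=L('w4');R=Ro.from_rotvec(s['tool_rot']).as_matrix()
def T(u,v,z): return (R.T@(onz(c,u/1.4,v/1.4,z)-s['position']))[:2].round(4)
print('grip',[T(*(p*1.4),.123) for p in b])
print('marks',T(551,374,.091),T(644,373,.091),onz(c,551/1.4,374/1.4,.091),onz(c,644/1.4,373/1.4,.091))
print('screw tops?',T(559,291,.07),T(612,291,.07))
print('plate edge', T(490,291,.091),T(640,291,.091),'lidtop',T(536,338,.091),T(660,338,.091))
print('foot/leg end',T(358,217,.022),T(417,217,.022))
```

```text
[[256.0, 229.0], [300.0, 229.0], [300.0, 304.0], [256.0, 304.0]]
w3 cam in tool [ 0.0818  0.0003 -0.1622]
w4 cam in tool [ 0.0818  0.0004 -0.1622]
grip [array([ 0.0315, -0.0082]), array([0.0315, 0.0091]), array([-0.0019,  0.0097]), array([-0.0019, -0.0088])]
marks [-0.0003  0.0581] [0.0002 0.0909] [0.6099385  0.02047033 0.091     ] [0.64226636 0.02579519 0.091     ]
screw tops? [0.0243 0.0652] [0.0243 0.0852]
plate edge [0.0306 0.0347] [0.0306 0.0853] lidtop [0.0135 0.0517] [0.0136 0.0945]
foot/leg end [ 0.0452 -0.0138] [0.0452 0.0132]
```

Emit:
carry_out:
  commands:
    - {"tx": 0,"ty": 0.015,"tz": 0,"rx": 0,"ry": 0,"rz": 0,"jaw": 0.1}
    - {"tx": 0,"ty": 0.03,"tz": 0,"rx": 0,"ry": 0,"rz": 0,"jaw": 0.1}
    - {"tx": 0,"ty": 0.045,"tz": 0,"rx": 0,"ry": 0,"rz": 0,"jaw": 0.1}
    - {"tx": 0,"ty": 0.06,"tz": 0,"rx": 0,"ry": 0,"rz": 0,"jaw": 0.1}
    - {"tx": 0,"ty": 0.066,"tz": 0,"rx": 0,"ry": 0,"rz": 0,"jaw": 0.1}
    - {"tx": 0,"ty": 0.066,"tz": 0,"rx": 0,"ry": 0,"rz": 0,"jaw": 0.1}

```text
time: 6.45
position: [0.6183, 0.0219, 0.0997]
tool_rot: [-2.051, -2.378, 0.0]
ft_force: [-0.3, 0.6, -4.2]
grip_width: 0.2
```

```bash
python3 look.py w5; python3 look.py s5 scene;python3 - <<'E'
from m import *
save(L('s5')[1],'s5z',(190,150,380,270),4)
E
```

```text
6.45 [0.6183 0.0219 0.0997] [-2.051 -2.378  0.   ] [-0.3  0.6 -4.2] [ 0.49  0.43 -0.71  1.66  0.3   1.17 -0.15]
6.5 [0.6178 0.0218 0.0997] [-2.051e+00 -2.378e+00  1.000e-03] [-1.4 -0.4 -2.4] [ 0.49  0.43 -0.71  1.66  0.3   1.17 -0.15]
```

View pics/w5.png

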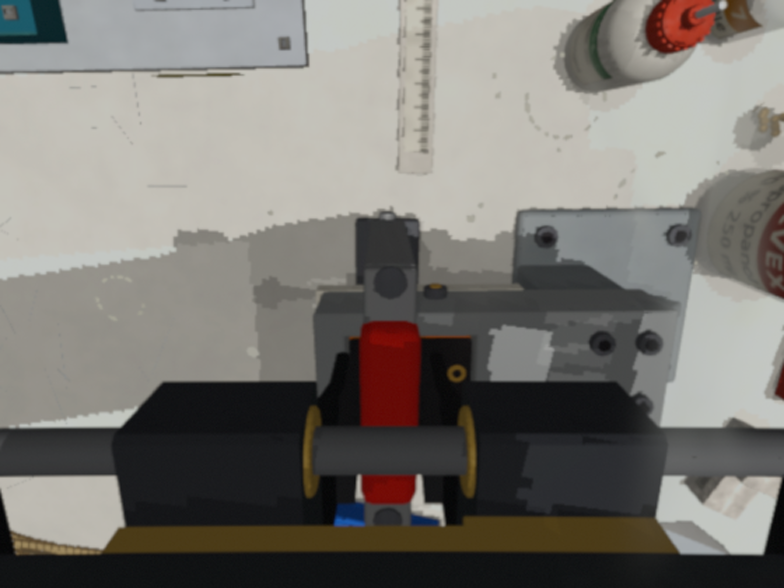

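View pics/s5z.png

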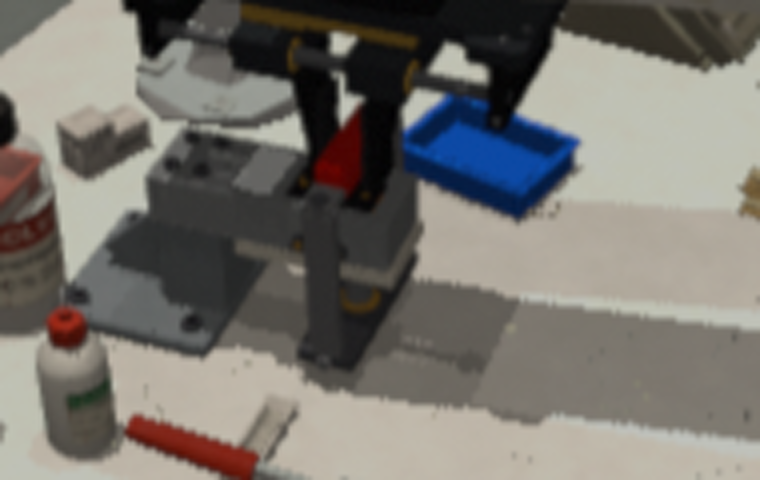

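Emit:
carry_out:
  commands:
    - {"tx": 0,"ty": 0,"tz": -0.005,"rx": 0,"ry": 0,"rz": 0,"jaw": 0.1}
    - {"tx": 0,"ty": 0,"tz": -0.0075,"rx": 0,"ry": 0,"rz": 0,"jaw": 0.1}
    - {"tx": 0,"ty": 0,"tz": -0.0085,"rx": 0,"ry": 0,"rz": 0,"jaw": 0.1}
    - {"tx": 0,"ty": 0,"tz": -0.009,"rx": 0,"ry": 0,"rz": 0,"jaw": 0.1}

```text
time: 7.05
position: [0.6177, 0.0213, 0.108]
tool_rot: [-2.052, -2.378, 0.001]
ft_force: [2.5, 0.1, -12.5]
grip_width: 0.197
```

Emit:
carry_out:
  commands:
    - {"tx": 0,"ty": 0.001,"tz": 0,"rx": 0,"ry": 0,"rz": 0,"jaw": 0.1}
    - {"tx": 0,"ty": 0.002,"tz": 0,"rx": 0,"ry": 0,"rz": 0,"jaw": 0.1}
    - {"tx": 0,"ty": 0.003,"tz": 0,"rx": 0,"ry": 0,"rz": 0,"jaw": 0.1}
    - {"tx": 0,"ty": 0.003,"tz": 0,"rx": 0,"ry": 0,"rz": 0,"jaw": 0.1}

```text
time: 7.55
position: [0.6194, 0.0217, 0.108]
tool_rot: [-2.051, -2.377, 0.005]
ft_force: [-3.9, -1.4, -13.0]
grip_width: 0.203
```

Emit:
carry_out:
  commands:
    - {"tx": 0,"ty": 0.001,"tz": 0,"rx": 0,"ry": 0,"rz": 0,"jaw": 0.1}
    - {"tx": 0,"ty": 0.002,"tz": 0,"rx": 0,"ry": 0,"rz": 0,"jaw": 0.1}
    - {"tx": 0,"ty": 0.003,"tz": 0,"rx": 0,"ry": 0,"rz": 0,"jaw": 0.1}
    - {"tx": 0,"ty": 0.003,"tz": 0,"rx": 0,"ry": 0,"rz": 0,"jaw": 0.1}

```text
time: 8.05
position: [0.6231, 0.0223, 0.1081]
tool_rot: [-2.051, -2.377, 0.002]
ft_force: [-4.9, -1.3, -18.7]
grip_width: 0.204
```

Emit:
carry_out:
  commands:
    - {"tx": 0,"ty": 0.001,"tz": 0,"rx": 0,"ry": 0,"rz": 0,"jaw": 0.1}
    - {"tx": 0,"ty": 0.002,"tz": 0,"rx": 0,"ry": 0,"rz": 0,"jaw": 0.1}
    - {"tx": 0,"ty": 0.003,"tz": 0,"rx": 0,"ry": 0,"rz": 0,"jaw": 0.1}
    - {"tx": 0,"ty": 0.003,"tz": 0,"rx": 0,"ry": 0,"rz": 0,"jaw": 0.1}

```text
time: 8.55
position: [0.6261, 0.0228, 0.1081]
tool_rot: [-2.051, -2.377, 0.002]
ft_force: [-5.4, -0.4, -18.4]
grip_width: 0.202
```

Emit:
carry_out:
  commands:
    - {"tx": 0,"ty": 0.001,"tz": 0,"rx": 0,"ry": 0,"rz": 0,"jaw": 0.1}
    - {"tx": 0,"ty": 0.002,"tz": 0,"rx": 0,"ry": 0,"rz": 0,"jaw": 0.1}
    - {"tx": 0,"ty": 0.003,"tz": 0,"rx": 0,"ry": 0,"rz": 0,"jaw": 0.1}
    - {"tx": 0,"ty": 0.003,"tz": 0,"rx": 0,"ry": 0,"rz": 0,"jaw": 0.1}

```text
time: 9.05
position: [0.6293, 0.0233, 0.1084]
tool_rot: [-2.052, -2.378, 0.002]
ft_force: [-6.1, -1.7, -16.6]
grip_width: 0.203
```

Emit:
carry_out:
  commands:
    - {"tx": 0,"ty": 0.001,"tz": 0,"rx": 0,"ry": 0,"rz": 0,"jaw": 0.1}
    - {"tx": 0,"ty": 0.002,"tz": 0,"rx": 0,"ry": 0,"rz": 0,"jaw": 0.1}
    - {"tx": 0,"ty": 0.002,"tz": 0,"rx": 0,"ry": 0,"rz": 0,"jaw": 0.1}

```text
time: 9.43
position: [0.6329, 0.0251, 0.1111]
tool_rot: [2.051, 2.378, 0.004]
ft_force: [-6.4, 0.3, -5.8]
grip_width: 0.202
```

Emit:
carry_out:
  commands:
    - {"tx": 0,"ty": 0,"tz": 0,"rx": 0,"ry": 0,"rz": 0,"jaw": 0.1}
    - {"tx": 0,"ty": 0,"tz": 0,"rx": 0,"ry": 0,"rz": 0,"jaw": 0.1}

```text
time: 9.68
position: [0.6329, 0.0251, 0.1115]
tool_rot: [2.051, 2.378, 0.004]
ft_force: [-7.3, 0.4, -6.6]
grip_width: 0.206
```

Emit:
carry_out:
  commands:
    - {"tx": 0,"ty": -0.001,"tz": 0,"rx": 0,"ry": 0,"rz": 0,"jaw": 0.1}
    - {"tx": 0,"ty": -0.001,"tz": -0.001,"rx": 0,"ry": 0,"rz": 0,"jaw": 0.1}
    - {"tx": 0,"ty": -0.001,"tz": -0.001,"rx": 0,"ry": 0,"rz": 0,"jaw": 0.1}

```text
time: 10.05
position: [0.6326, 0.0251, 0.113]
tool_rot: [2.05, 2.377, 0.006]
ft_force: [-5.7, 0.9, -5.3]
grip_width: 0.198
```

Emit:
carry_out:
  commands:
    - {"tx": 0,"ty": -0.0015,"tz": 0,"rx": 0,"ry": 0,"rz": 0,"jaw": 0.1}
    - {"tx": 0,"ty": -0.0015,"tz": 0,"rx": 0,"ry": 0,"rz": 0,"jaw": 0.1}

```text
time: 10.3
position: [0.6319, 0.0247, 0.1129]
tool_rot: [2.049, 2.376, 0.008]
ft_force: [-2.2, 1.9, -2.0]
grip_width: 0.2
```

Emit:
carry_out:
  commands:
    - {"tx": 0,"ty": -0.0005,"tz": -0.001,"rx": 0,"ry": 0,"rz": 0,"jaw": 0.1}
    - {"tx": 0,"ty": -0.0005,"tz": -0.002,"rx": 0,"ry": 0,"rz": 0,"jaw": 0.1}
    - {"tx": 0,"ty": -0.0005,"tz": -0.003,"rx": 0,"ry": 0,"rz": 0,"jaw": 0.1}
    - {"tx": 0,"ty": -0.0005,"tz": -0.003,"rx": 0,"ry": 0,"rz": 0,"jaw": 0.1}

```text
time: 10.8
position: [0.6302, 0.0239, 0.1137]
tool_rot: [2.051, 2.378, 0.004]
ft_force: [2.5, 4.1, -2.9]
grip_width: 0.204
```

Emit:
carry_out:
  commands:
    - {"tx": 0,"ty": 0,"tz": 0,"rx": 0,"ry": 0,"rz": 0,"jaw": 0.1}
    - {"tx": 0,"ty": 0,"tz": 0,"rx": 0,"ry": 0,"rz": 0,"jaw": 0.1}

```text
time: 11.05
position: [0.6301, 0.0239, 0.1137]
tool_rot: [2.051, 2.378, 0.004]
ft_force: [3.4, 3.4, -2.1]
grip_width: 0.201
```

```bash
python3 look.py s6 scene;python3 look.py d6 side;python3 -c "
from m import *
s=L('s6')[2];print(s['position'],s['ft_force'],s['torque'],s['joint_torque'],s['qd'])
save(L('s6')[1],'s6z',(190,130,380,270),4)
save(L('d6')[1],'d6z',(220,160,380,290),4)"
```

```text
11.05 [0.6301 0.0239 0.1137] [2.051 2.378 0.004] [ 3.4  3.4 -2.1] [ 0.48  0.44 -0.71  1.62  0.3   1.19 -0.15]
11.1 [0.6301 0.0239 0.1137] [2.051 2.378 0.004] [ 3.1  4.2 -2.6] [ 0.48  0.44 -0.71  1.62  0.3   1.19 -0.15]
[0.63012953 0.02388094 0.11371403] [ 3.3612279   3.38480753 -2.08586362] [ 1.22482668 -1.03238151 -0.00906904] [ 2.57766210e+00 -4.71832538e+01 -6.23106301e+00 -2.76681894e+01
  1.13736100e+00  1.83312804e+00 -1.66032650e-02] [ 0.00088122  0.00016731 -0.00067795  0.00128284  0.00023199  0.00114755
 -0.00034612]
```

View pics/s6z.png

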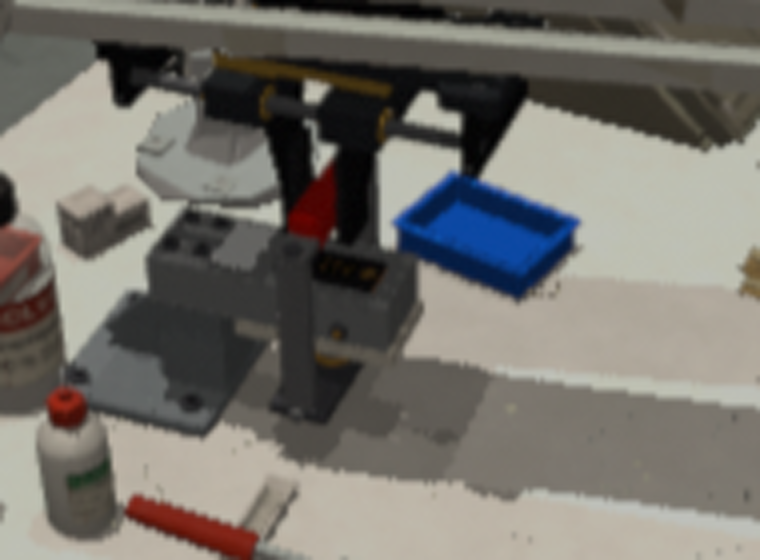

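View pics/d6z.png

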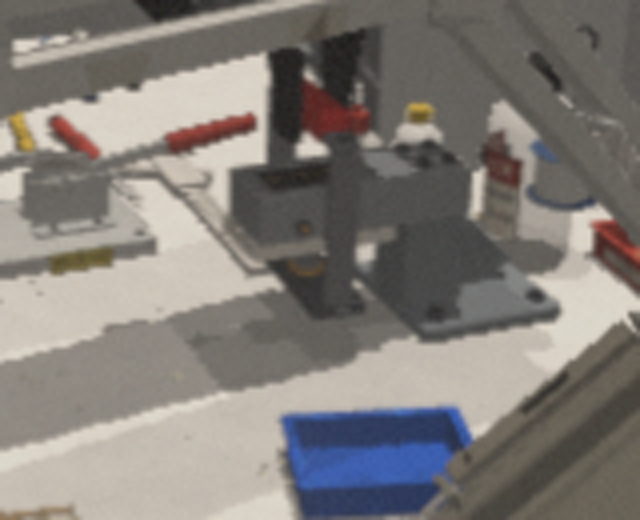

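Emit:
carry_out:
  commands:
    - {"tx": 0.0006,"ty": 0.0007,"tz": 0,"rx": 0,"ry": 0,"rz": 0,"jaw": 0.1}
    - {"tx": 0.0006,"ty": 0.0007,"tz": 0,"rx": 0,"ry": 0,"rz": 0,"jaw": 0.1}

```text
time: 11.4
position: [0.6301, 0.024, 0.1134]
tool_rot: [2.052, 2.378, 0.001]
ft_force: [2.8, 3.3, -1.8]
grip_width: 0.201
```

Emit:
carry_out:
  commands:
    - {"tx": 0.0003,"ty": 0.0005,"tz": -0.001,"rx": 0,"ry": 0,"rz": 0,"jaw": 0.1}
    - {"tx": 0.0003,"ty": 0.0005,"tz": -0.002,"rx": 0,"ry": 0,"rz": 0,"jaw": 0.1}
    - {"tx": 0.0003,"ty": 0.0005,"tz": -0.003,"rx": 0,"ry": 0,"rz": 0,"jaw": 0.1}
    - {"tx": 0.0003,"ty": 0.0005,"tz": -0.003,"rx": 0,"ry": 0,"rz": 0,"jaw": 0.1}

```text
time: 11.9
position: [0.6299, 0.0242, 0.1158]
tool_rot: [-2.052, -2.378, 0.0]
ft_force: [2.5, 3.5, -5.2]
grip_width: 0.206
```

Emit:
carry_out:
  commands:
    - {"tx": 0.0003,"ty": 0.0006,"tz": -0.001,"rx": 0,"ry": 0,"rz": 0,"jaw": 0.1}
    - {"tx": 0.0003,"ty": 0.0006,"tz": -0.002,"rx": 0,"ry": 0,"rz": 0,"jaw": 0.1}
    - {"tx": 0.0003,"ty": 0.0006,"tz": -0.003,"rx": 0,"ry": 0,"rz": 0,"jaw": 0.1}
    - {"tx": 0.0003,"ty": 0.0006,"tz": -0.003,"rx": 0,"ry": 0,"rz": 0,"jaw": 0.1}

```text
time: 12.4
position: [0.6298, 0.0243, 0.1174]
tool_rot: [-2.051, -2.377, 0.002]
ft_force: [3.8, 3.7, -11.3]
grip_width: 0.201
```

Emit:
carry_out:
  commands:
    - {"tx": 0,"ty": 0.0005,"tz": -0.001,"rx": 0,"ry": 0,"rz": 0,"jaw": 0.1}
    - {"tx": 0,"ty": 0.0005,"tz": -0.002,"rx": 0,"ry": 0,"rz": 0,"jaw": 0.1}
    - {"tx": 0,"ty": 0.0005,"tz": -0.002,"rx": 0,"ry": 0,"rz": 0,"jaw": 0.1}

```text
time: 12.78
position: [0.63, 0.0243, 0.1192]
tool_rot: [-2.051, -2.377, 0.003]
ft_force: [3.5, 4.1, -11.5]
grip_width: 0.207
```

Emit:
carry_out:
  commands:
    - {"tx": 0,"ty": 0.0003,"tz": -0.001,"rx": 0,"ry": 0,"rz": 0,"jaw": 0.1}
    - {"tx": 0,"ty": 0.0003,"tz": -0.002,"rx": 0,"ry": 0,"rz": 0,"jaw": 0.1}
    - {"tx": 0,"ty": 0.0003,"tz": -0.003,"rx": 0,"ry": 0,"rz": 0,"jaw": 0.1}
    - {"tx": 0,"ty": 0.0003,"tz": -0.003,"rx": 0,"ry": 0,"rz": 0,"jaw": 0.1}

```text
time: 13.28
position: [0.63, 0.0243, 0.1221]
tool_rot: [-2.051, -2.377, 0.004]
ft_force: [3.4, 3.5, -12.2]
grip_width: 0.202
```

```bash
python3 look.py s7 scene;python3 -c "
from m import *
save(L('s7')[1],'s7z',(190,130,380,270),4)"
```

```text
13.275 [0.63   0.0243 0.1221] [-2.051 -2.377  0.004] [  3.4   3.5 -12.2] [ 0.48  0.44 -0.71  1.6   0.3   1.22 -0.15]
```

View pics/s7z.png

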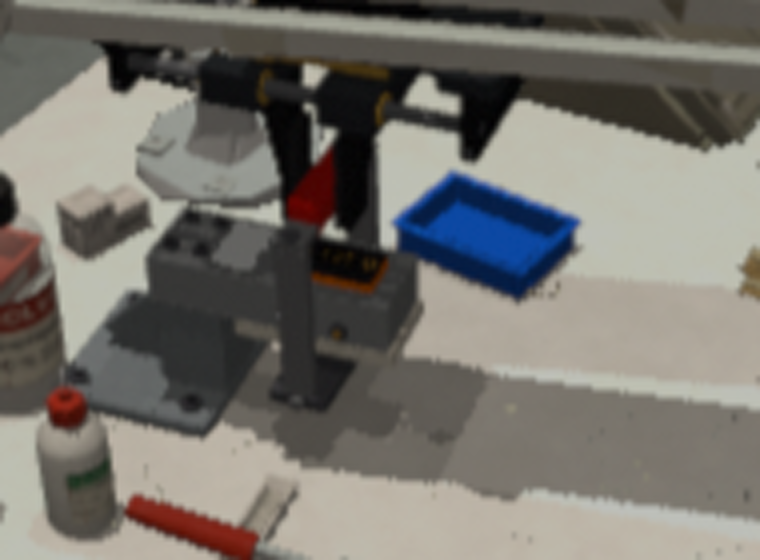

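Emit:
carry_out:
  commands:
    - {"tx": 0,"ty": 0,"tz": -0.001,"rx": 0,"ry": 0,"rz": 0,"jaw": 0.1}
    - {"tx": 0,"ty": 0,"tz": -0.002,"rx": 0,"ry": 0,"rz": 0,"jaw": 0.1}
    - {"tx": 0,"ty": 0,"tz": -0.003,"rx": 0,"ry": 0,"rz": 0,"jaw": 0.1}
    - {"tx": 0,"ty": 0,"tz": -0.004,"rx": 0,"ry": 0,"rz": 0,"jaw": 0.1}
    - {"tx": 0,"ty": 0,"tz": -0.004,"rx": 0,"ry": 0,"rz": 0,"jaw": 0.1}

```text
time: 13.95
position: [0.6313, 0.0244, 0.1285]
tool_rot: [2.052, 2.378, -0.001]
ft_force: [-1.1, 2.6, -2.9]
grip_width: 0.201
```

Emit:
carry_out:
  commands:
    - {"tx": 0,"ty": 0,"tz": -0.001,"rx": 0,"ry": 0,"rz": 0,"jaw": 0.1}
    - {"tx": 0,"ty": 0,"tz": -0.002,"rx": 0,"ry": 0,"rz": 0,"jaw": 0.1}
    - {"tx": 0,"ty": 0,"tz": -0.002,"rx": 0,"ry": 0,"rz": 0,"jaw": 0.1}

```text
time: 14.32
position: [0.6313, 0.0245, 0.1301]
tool_rot: [2.052, 2.378, -0.001]
ft_force: [0.6, 1.3, -3.8]
grip_width: 0.206
```

```bash
python3 look.py s8 scene;python3 -c "
from m import *
save(L('s8')[1],'s8z',(190,130,380,270),4)"
```

```text
14.325 [0.6313 0.0245 0.1301] [ 2.052e+00  2.378e+00 -1.000e-03] [ 0.6  1.3 -3.8] [ 0.48  0.43 -0.72  1.59  0.3   1.23 -0.15]
```

View pics/s8z.png

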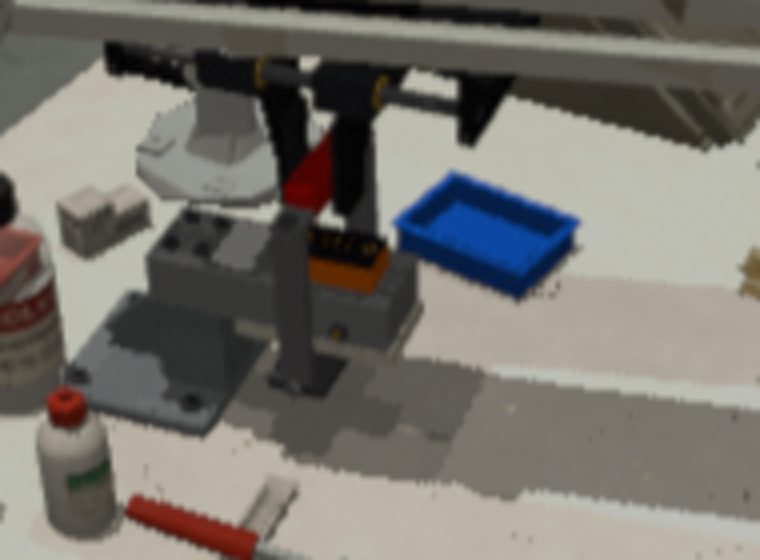

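Emit:
carry_out:
  commands:
    - {"tx": 0,"ty": 0,"tz": 0.006,"rx": 0,"ry": 0,"rz": 0,"jaw": 0.1}
    - {"tx": 0,"ty": 0,"tz": 0.012,"rx": 0,"ry": 0,"rz": 0,"jaw": 0.1}
    - {"tx": 0,"ty": 0,"tz": 0.018,"rx": 0,"ry": 0,"rz": 0,"jaw": 0.1}
    - {"tx": 0,"ty": 0,"tz": 0.022,"rx": 0,"ry": 0,"rz": 0,"jaw": 0.1}
    - {"tx": 0,"ty": 0,"tz": 0.022,"rx": 0,"ry": 0,"rz": 0,"jaw": 0.1}

```text
time: 15.0
position: [0.631, 0.0243, 0.1074]
tool_rot: [-2.052, -2.378, 0.001]
ft_force: [-0.9, -0.2, -4.3]
grip_width: 0.2
```

```bash
python3 look.py w9; python3 look.py s9 scene;python3 look.py d9 side;python3 -c "
from m import *
save(L('s9')[1],'s9z',(190,130,380,270),4)
save(L('d9')[1],'d9z',(220,160,380,290),4)"
```

```text
15.0 [0.631  0.0243 0.1074] [-2.052e+00 -2.378e+00  1.000e-03] [-0.9 -0.2 -4.3] [ 0.47  0.45 -0.71  1.62  0.31  1.19 -0.16]
15.05 [0.6313 0.0244 0.1078] [ 2.053e+00  2.378e+00 -1.000e-03] [-0.  -0.  -2.8] [ 0.47  0.45 -0.71  1.62  0.31  1.19 -0.16]
15.1 [0.6314 0.0245 0.1081] [ 2.052  2.378 -0.   ] [ 0.2 -0.3 -4.2] [ 0.47  0.45 -0.71  1.62  0.31  1.19 -0.16]
```

View pics/s9z.png

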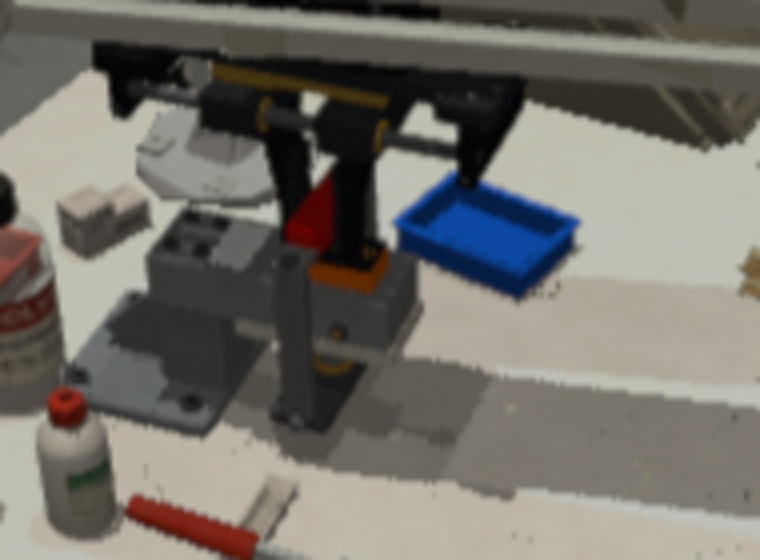

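View pics/d9z.png

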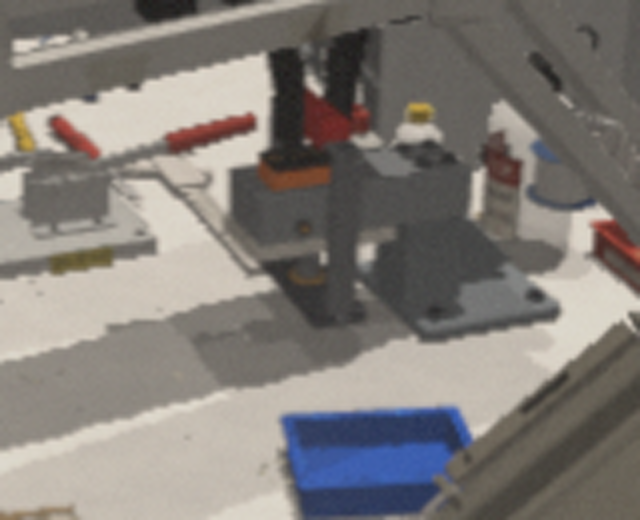

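View pics/w9.png

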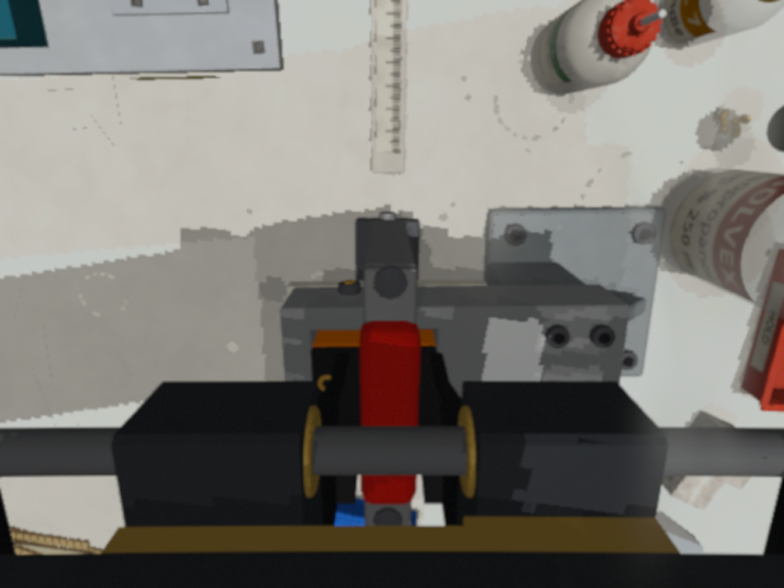

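Emit:
carry_out:
  commands:
    - {"tx": 0,"ty": 0,"tz": 0.002,"rx": 0,"ry": 0,"rz": 0,"jaw": 0.1}
    - {"tx": 0,"ty": 0,"tz": 0.002,"rx": 0,"ry": 0,"rz": 0,"jaw": 0.1}
    - {"tx": 0,"ty": 0,"tz": 0.002,"rx": 0,"ry": 0,"rz": 0,"jaw": 0.1}

```text
time: 15.52
position: [0.6314, 0.0248, 0.1061]
tool_rot: [2.052, 2.379, -0.0]
ft_force: [-0.5, -0.0, -3.3]
grip_width: 0.199
```

Emit:
carry_out:
  commands:
    - {"tx": 0,"ty": -0.0015,"tz": 0,"rx": 0,"ry": 0,"rz": 0,"jaw": 0.1}
    - {"tx": 0,"ty": -0.003,"tz": 0,"rx": 0,"ry": 0,"rz": 0,"jaw": 0.1}
    - {"tx": 0,"ty": -0.005,"tz": 0,"rx": 0,"ry": 0,"rz": 0,"jaw": 0.1}

```text
time: 15.9
position: [0.6262, 0.024, 0.1061]
tool_rot: [2.052, 2.379, -0.0]
ft_force: [0.8, -0.3, -3.6]
grip_width: 0.201
```

Emit:
carry_out:
  commands:
    - {"tx": 0,"ty": -0.02,"tz": 0,"rx": 0,"ry": 0,"rz": 0,"jaw": 0.1}
    - {"tx": 0,"ty": -0.04,"tz": 0,"rx": 0,"ry": 0,"rz": 0,"jaw": 0.1}
    - {"tx": 0,"ty": -0.06,"tz": 0,"rx": 0,"ry": 0,"rz": 0,"jaw": 0.1}
    - {"tx": 0,"ty": -0.08,"tz": 0,"rx": 0,"ry": 0,"rz": 0,"jaw": 0.1}
    - {"tx": 0,"ty": -0.085,"tz": 0,"rx": 0,"ry": 0,"rz": 0,"jaw": 0.1}
    - {"tx": 0,"ty": -0.085,"tz": 0,"rx": 0,"ry": 0,"rz": 0,"jaw": 0.1}

```text
time: 16.65
position: [0.5428, 0.0115, 0.1064]
tool_rot: [2.052, 2.378, 0.001]
ft_force: [-0.3, 0.5, -4.0]
grip_width: 0.199
```

```bash
python3 look.py s10 scene;python3 look.py d10 side;python3 - <<'E'
from m import *
im=L('s10')[1].copy();save(im,'s10z',(190,20,430,200),3.2)
save(L('d10')[1],'d10z',(230,130,430,290),3.9)
E
```

```text
16.65 [0.5428 0.0115 0.1064] [2.052e+00 2.378e+00 1.000e-03] [-0.3  0.5 -4. ] [ 0.6   0.26 -0.75  1.84  0.2   1.12 -0.08]
16.7 [0.5431 0.0116 0.1064] [2.052e+00 2.378e+00 1.000e-03] [ 0.5 -0.7 -3.1] [ 0.6   0.26 -0.75  1.84  0.2   1.12 -0.08]
```

View pics/s10z.png

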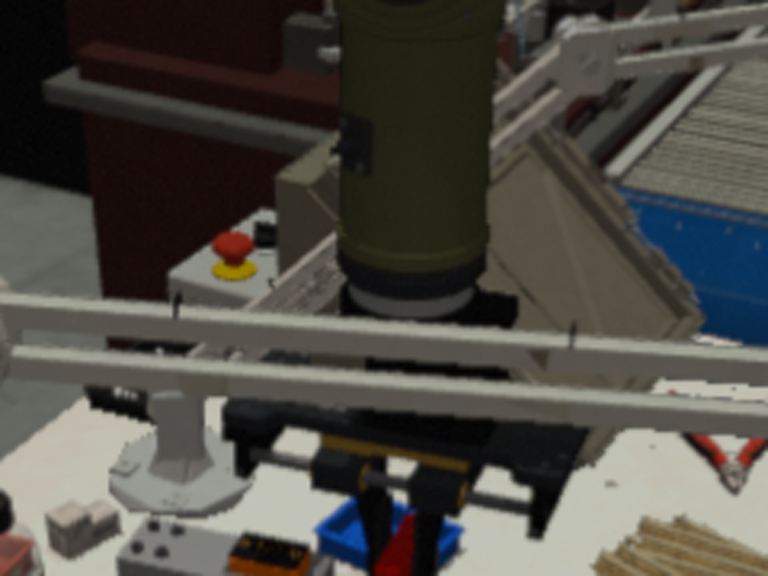

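View pics/d10z.png

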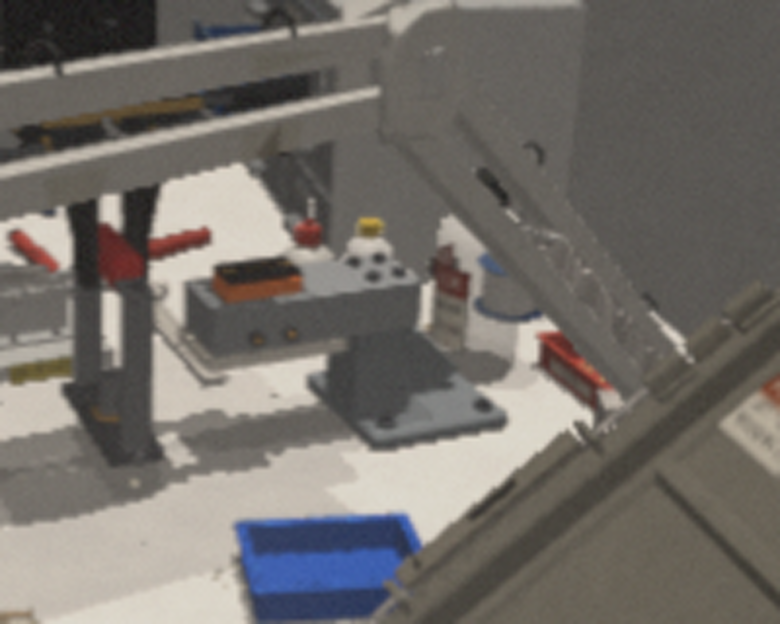

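Run:
```python
from m import *
sc,sd=camera_info('scene'),camera_info('side');c1=L('w1')[0];c2=L('w2')[0]
for a in((410,120),(380,160),(312,42),(275,75)):
  for b in((432,205),(287,325)):
    print(a,b,*tri([(sc,*a),(sd,*b)]))
S=lambda u,v:(sc,190+u/3.2,20+v/3.2)
D=lambda u,v:(sd,230+u/3.9,130+v/3.9)
print('L2 arm', *tri([S(215,345),D(655,365)]),*tri([S(335,245),D(520,200)]),*tri([S(585,60),D(440,60)]))
# wrist w1: box/lamp visible
for u,v in((340,478),(535,480),(500,520),(605,395),(545,475)): print(onz(c1,u/1.4,v/1.4,.05),onz(c1,u/1.4,v/1.4,.15))
for p in((.58,-.31,.30),(.66,-.25,.2),(.80,-.14,.05),(.8,-.14,.1)):print(p,proj(sc,p),proj(sd,p),proj(c1,p)*1.4)
```

```text
(410, 120) (432, 205) [ 0.56835998 -0.3925777   0.18487444] [np.float64(117.1), np.float64(117.1)]
(410, 120) (287, 325) [ 0.49802254 -0.38126673  0.10350302] [np.float64(10.9), np.float64(10.9)]
(380, 160) (432, 205) [ 0.61336269 -0.29884699  0.13339956] [np.float64(137.4), np.float64(137.4)]
(380, 160) (287, 325) [ 0.52608503 -0.29292694  0.03063213] [np.float64(6.1), np.float64(6.1)]
(312, 42) (432, 205) [ 0.71771786 -0.33709435  0.24283917] [np.float64(18.7), np.float64(18.7)]
(312, 42) (287, 325) [ 0.61679255 -0.3671612   0.18864202] [np.float64(134.9), np.float64(134.9)]
(275, 75) (432, 205) [ 0.77275986 -0.25151882  0.1947801 ] [np.float64(9.1), np.float64(9.1)]
(275, 75) (287, 325) [ 0.64986606 -0.27708025  0.12747041] [np.float64(150.1), np.float64(150.1)]
L2 arm [ 0.77108106 -0.15732359  0.11317294] [np.float64(1.8), np.float64(1.8)] [ 0.68530835 -0.17381531  0.2035443 ] [np.float64(0.6), np.float64(0.6)] [ 0.58182489 -0.31875484  0.30064758] [np.float64(6.7), np.float64(6.7)]
[ 0.53889929 -0.26148586  0.05      ] [ 0.55106482 -0.18789309  0.15      ]
[ 0.76170697 -0.26417394  0.05      ] [ 0.73048395 -0.1900577   0.15      ]
[ 0.72475052 -0.31898402  0.05      ] [ 0.70072423 -0.23419432  0.15      ]
[ 0.82911137 -0.15650532  0.05      ] [ 0.78476233 -0.10335599  0.15      ]
[ 0.77254146 -0.2574925   0.05      ] [ 0.73920858 -0.18467738  0.15      ]
(0.58, -0.31, 0.3) [370.4062843  37.6738567] [334.86369539 148.36782126] [365.7247578  760.99487862]
(0.66, -0.25, 0.2) [321.23747091  86.61821523] [367.90852912 202.17375401] [463.09153907 576.50423194]
(0.8, -0.14, 0.05) [244.50191682 152.77720492] [403.69174633 247.56449582] [579.27183238 381.13044405]
(0.8, -0.14, 0.1) [243.10793246 133.931369  ] [407.28245405 224.06568284] [596.70620017 404.24189772]
```

Run:
```python
from m import *
c,im,s=L('w2')
for u,v in((120,105),(155,95),(190,130),(180,155),(30,85),(450,90)): print(u,v,onz(c,u/1.4,v/1.4,.01)[:2].round(3))
c,im,s=L('w3')
for u,v in((70,10),(100,40),(160,95),(188,60)): print(u,v,onz(c,u/1.4,v/1.4,.01)[:2].round(3))
```

```text
120 105 [0.362 0.077]
155 95 [0.39  0.085]
190 130 [0.414 0.059]
180 155 [0.403 0.04 ]
30 85 [0.296 0.092]
450 90 [0.619 0.086]
70 10 [0.361 0.076]
100 40 [0.374 0.063]
160 95 [0.402 0.039]
188 60 [0.418 0.056]
```

Emit:
carry_out:
  commands:
    - {"tx": 0,"ty": -0.015,"tz": 0,"rx": 0,"ry": 0,"rz": 0,"jaw": 0.1}
    - {"tx": 0,"ty": -0.03,"tz": 0,"rx": 0,"ry": 0,"rz": 0,"jaw": 0.1}
    - {"tx": 0,"ty": -0.03,"tz": 0.01,"rx": 0,"ry": 0,"rz": 0,"jaw": 0.1}
    - {"tx": 0,"ty": -0.03,"tz": 0.018,"rx": 0,"ry": 0,"rz": 0,"jaw": 0.1}
    - {"tx": 0,"ty": -0.03,"tz": 0.0195,"rx": 0,"ry": 0,"rz": 0,"jaw": 0.1}
    - {"tx": 0,"ty": -0.03,"tz": 0.0202,"rx": 0,"ry": 0,"rz": 0,"jaw": 0.1}
    - {"tx": 0,"ty": -0.03,"tz": 0.0205,"rx": 0,"ry": 0,"rz": 0,"jaw": 0.1}

```text
time: 17.62
position: [0.5128, 0.0072, 0.086]
tool_rot: [2.052, 2.379, -0.001]
ft_force: [-3.4, -1.0, 4.8]
grip_width: 0.202
```

Emit:
carry_out:
  commands:
    - {"tx": 0,"ty": 0,"tz": -0.0005,"rx": 0,"ry": 0,"rz": 0,"jaw": 0.1}
    - {"tx": 0,"ty": 0,"tz": -0.0005,"rx": 0,"ry": 0,"rz": 0,"jaw": 0.3}
    - {"tx": 0,"ty": 0,"tz": -0.0005,"rx": 0,"ry": 0,"rz": 0,"jaw": 0.45}
    - {"tx": 0,"ty": 0,"tz": -0.0005,"rx": 0,"ry": 0,"rz": 0,"jaw": 0.55}
    - {"tx": 0,"ty": 0,"tz": -0.0005,"rx": 0,"ry": 0,"rz": 0,"jaw": 0.55}
    - {"tx": 0,"ty": 0,"tz": -0.03,"rx": 0,"ry": 0,"rz": 0,"jaw": 0.55}
    - {"tx": 0,"ty": 0,"tz": -0.07,"rx": 0,"ry": 0,"rz": 0,"jaw": 0.55}
    - {"tx": 0,"ty": 0,"tz": -0.1,"rx": 0,"ry": 0,"rz": 0,"jaw": 0.55}

```text
time: 18.62
position: [0.513, 0.0073, 0.1872]
tool_rot: [2.051, 2.378, 0.001]
ft_force: [0.4, 0.6, 0.1]
grip_width: 0.546
```

```bash
python3 look.py w11; python3 look.py s11 scene;python3 -c "
from m import *
save(L('s11')[1],'s11z',(190,130,380,270),4)"
```

```text
18.625 [0.513  0.0073 0.1872] [2.051e+00 2.378e+00 1.000e-03] [0.4 0.6 0.1] [ 0.67  0.1  -0.78  1.81  0.07  1.26  0.02]
18.675 [0.5153 0.0075 0.1909] [2.048 2.374 0.006] [ 2.3 -0.4  2.5] [ 0.67  0.1  -0.78  1.81  0.07  1.26  0.02]
```

View pics/s11z.png

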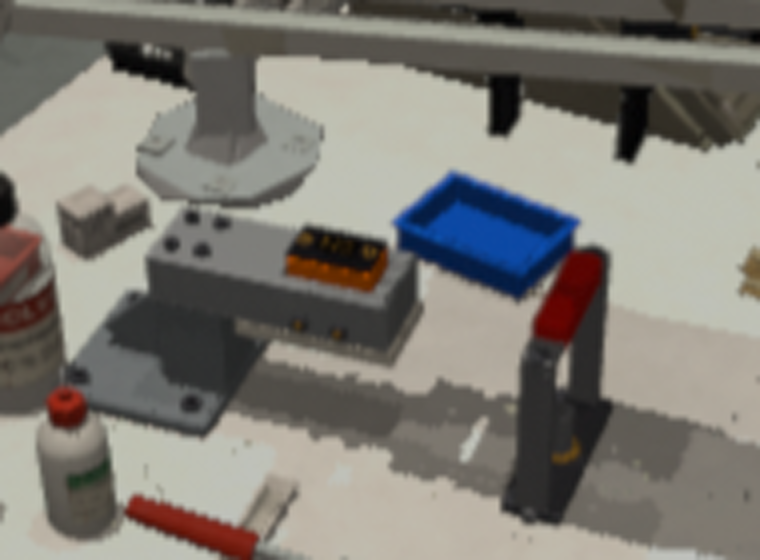

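View pics/w11.png

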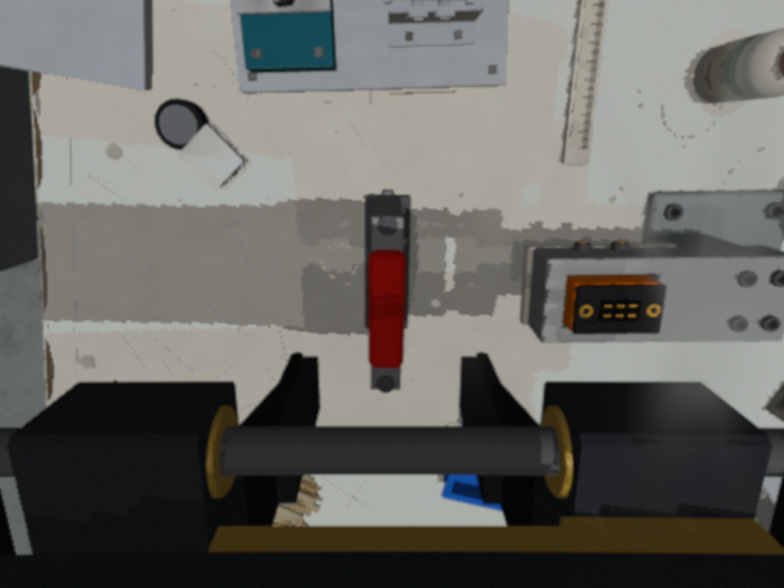

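Emit:
carry_out:
  commands:
    - {"tx": 0,"ty": 0.02,"tz": 0,"rx": 0,"ry": 0,"rz": 0.17,"jaw": 0.6}
    - {"tx": 0,"ty": 0.04,"tz": 0,"rx": 0,"ry": 0,"rz": 0.34,"jaw": 0.6}
    - {"tx": 0,"ty": 0.06,"tz": 0,"rx": 0,"ry": 0,"rz": 0.51,"jaw": 0.6}
    - {"tx": 0,"ty": 0.08,"tz": 0,"rx": 0,"ry": 0,"rz": 0.68,"jaw": 0.6}
    - {"tx": 0,"ty": 0.1,"tz": 0,"rx": 0,"ry": 0,"rz": 0.85,"jaw": 0.6}
    - {"tx": -0.001,"ty": 0.1147,"tz": 0,"rx": 0,"ry": 0,"rz": 1.02,"jaw": 0.6}
    - {"tx": -0.001,"ty": 0.1147,"tz": 0,"rx": 0,"ry": 0,"rz": 1.19,"jaw": 0.6}
    - {"tx": -0.001,"ty": 0.1147,"tz": 0,"rx": 0,"ry": 0,"rz": 1.36,"jaw": 0.6}
    - {"tx": -0.001,"ty": 0.1147,"tz": 0,"rx": 0,"ry": 0,"rz": 1.53,"jaw": 0.6}
    - {"tx": -0.001,"ty": 0.1147,"tz": 0,"rx": 0,"ry": 0,"rz": 1.571,"jaw": 0.6}
    - {"tx": -0.001,"ty": 0.1147,"tz": 0,"rx": 0,"ry": 0,"rz": 1.571,"jaw": 0.6}

```text
time: 20.1
position: [0.6257, 0.023, 0.1843]
tool_rot: [3.133, 0.232, -0.003]
ft_force: [-0.3, 0.8, -0.3]
grip_width: 0.602
```

```bash
python3 look.py w12
```

```text
20.1 [0.6257 0.023  0.1843] [ 3.133e+00  2.320e-01 -3.000e-03] [-0.3  0.8 -0.3] [ 0.37  0.34 -0.56  1.55  0.19  1.31 -1.64]
```

View pics/w12.png

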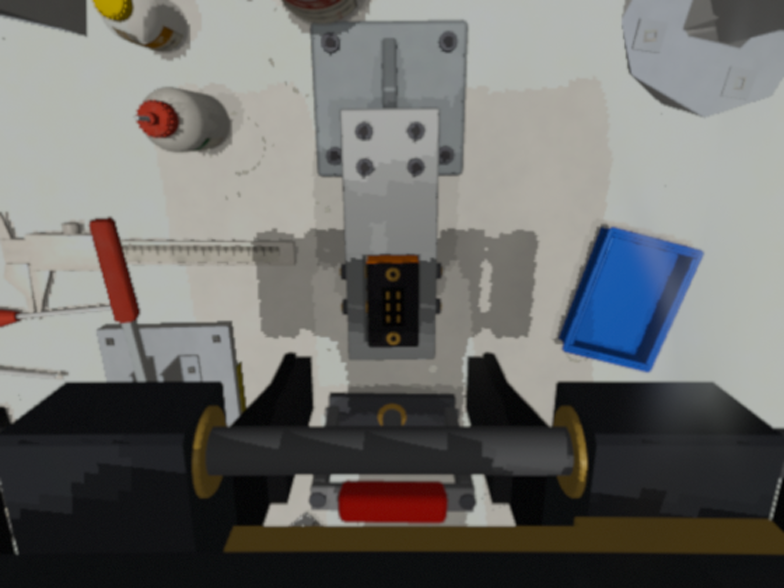

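Run:
```python
from m import *
from scipy.spatial.transform import Rotation as Ro
c,im,s=L('w12');c1=L('w11')[0];R=Ro.from_rotvec(s['tool_rot']).as_matrix()
k=1/1.4;P=[]
for a,b in(((393,338),(586,311)),((393,275),(654,310))):
    X,e=tri([(c,a[0]*k,a[1]*k),(c1,b[0]*k,b[1]*k)]);P.append(onz(c,a[0]*k,a[1]*k,.103));print(X.round(4),e[0],onz(c,a[0]*k,a[1]*k,.103).round(4))
m=(P[0]+P[1])/2;d=P[1]-P[0];print('mid',m.round(4),'ang',np.degrees(np.arctan2(d[1],d[0])),'tool delta',(R.T@(m-s['position'])).round(4),'toolx ang',np.degrees(np.arctan2(R[1,0],R[0,0])))
hsv=cv2.cvtColor(im,cv2.COLOR_RGB2HSV)
blue=((abs(hsv[...,0].astype(int)-112)<12)&(hsv[...,1]>140)).astype(np.uint8)*255
b,_,_=rect(blue,(380,150,520,280));print(b.round(1).tolist())
T=np.array([onz(c,*p,.02) for p in b]);print(T.round(4),T.mean(0))
for i in range(4):
    d=T[(i+1)%4]-T[i];print(np.linalg.norm(d).round(4),np.degrees(np.arctan2(d[1],d[0])).round(1))
# floor of tray heights: inner floor corner candidates from w2 vs w12
```

```text
[0.6101 0.0195 0.1037] 0.0 [0.6098 0.0195 0.103 ]
[0.6424 0.0247 0.1043] 0.3 [0.642  0.0243 0.103 ]
mid [0.6259 0.0219 0.103 ] ang 8.583169478720892 tool delta [0.0002 0.0012 0.0813] toolx ang 8.452886062666884
[[430.8999938964844, 154.60000610351562], [497.1000061035156, 178.89999389648438], [462.8999938964844, 272.0], [396.70001220703125, 247.6999969482422]]
[[ 0.6764 -0.103   0.02  ]
 [ 0.6638 -0.1661  0.02  ]
 [ 0.5717 -0.1628  0.02  ]
 [ 0.5868 -0.0947  0.02  ]] [ 0.62466497 -0.13165747  0.02      ]
0.0643 -101.2
0.0922 178.0
0.0697 77.5
0.0899 -5.3
```

Emit:
carry_out:
  commands:
    - {"tx": 0,"ty": 0.001,"tz": 0.04,"rx": 0,"ry": 0,"rz": 0,"jaw": 0.6}
    - {"tx": 0,"ty": 0.001,"tz": 0.075,"rx": 0,"ry": 0,"rz": 0,"jaw": 0.6}
    - {"tx": 0,"ty": 0.001,"tz": 0.088,"rx": 0,"ry": 0,"rz": 0,"jaw": 0.6}
    - {"tx": 0,"ty": 0.001,"tz": 0.0912,"rx": 0,"ry": 0,"rz": 0,"jaw": 0.6}
    - {"tx": 0,"ty": 0.001,"tz": 0.0912,"rx": 0,"ry": 0,"rz": 0,"jaw": 0.6}
  grip_force: 25

```text
time: 20.78
position: [0.6272, 0.0222, 0.0955]
tool_rot: [3.133, 0.231, 0.003]
ft_force: [-0.1, -0.2, -0.2]
grip_width: 0.6
```

Emit:
carry_out:
  commands:
    - {"tx": 0,"ty": 0,"tz": 0,"rx": 0,"ry": 0,"rz": 0,"jaw": 0.6}
    - {"tx": 0,"ty": 0,"tz": 0,"rx": 0,"ry": 0,"rz": 0,"jaw": 0.6}

```text
time: 21.02
position: [0.627, 0.022, 0.0953]
tool_rot: [3.133, 0.23, 0.003]
ft_force: [0.1, -0.4, 0.3]
grip_width: 0.601
```

Emit:
carry_out:
  commands:
    - {"tx": 0,"ty": 0,"tz": 0.0022,"rx": 0,"ry": 0,"rz": 0,"jaw": 0.6}
    - {"tx": 0,"ty": 0,"tz": 0.0022,"rx": 0,"ry": 0,"rz": 0,"jaw": 0.6}
    - {"tx": 0,"ty": 0,"tz": 0.0022,"rx": 0,"ry": 0,"rz": 0,"jaw": 0.2}
    - {"tx": 0,"ty": 0,"tz": 0.0022,"rx": 0,"ry": 0,"rz": 0,"jaw": 0.2}
    - {"tx": 0,"ty": 0,"tz": 0.0022,"rx": 0,"ry": 0,"rz": 0,"jaw": 0.2}
    - {"tx": 0,"ty": 0,"tz": 0.0022,"rx": 0,"ry": 0,"rz": 0,"jaw": 0.2}

```text
time: 21.78
position: [0.6264, 0.022, 0.0921]
tool_rot: [3.133, 0.23, -0.0]
ft_force: [0.1, 0.1, 0.5]
grip_width: 0.298
```

Emit:
carry_out:
  commands:
    - {"tx": 0,"ty": 0,"tz": -0.006,"rx": 0,"ry": 0,"rz": 0,"jaw": 0.2}
    - {"tx": 0,"ty": 0,"tz": -0.015,"rx": 0,"ry": 0,"rz": 0,"jaw": 0.2}
    - {"tx": 0,"ty": 0,"tz": -0.03,"rx": 0,"ry": 0,"rz": 0,"jaw": 0.2}
    - {"tx": 0,"ty": 0,"tz": -0.06,"rx": 0,"ry": 0,"rz": 0,"jaw": 0.2}
    - {"tx": 0,"ty": 0,"tz": -0.07,"rx": 0,"ry": 0,"rz": 0,"jaw": 0.2}

```text
time: 22.4
position: [0.6279, 0.0223, 0.1652]
tool_rot: [3.133, 0.23, 0.007]
ft_force: [-0.0, -0.3, -1.2]
grip_width: 0.295
```

```bash
python3 look.py w13; python3 look.py s13 scene;python3 -c "
from m import *
save(L('s13')[1],'s13z',(190,130,380,270),4)"
```

```text
22.4 [0.6279 0.0223 0.1652] [3.133 0.23  0.007] [-0.  -0.3 -1.2] [ 0.37  0.36 -0.56  1.57  0.19  1.27 -1.64]
22.45 [0.628  0.0223 0.1655] [3.133 0.23  0.008] [-0.4 -0.5  1.2] [ 0.37  0.35 -0.56  1.57  0.19  1.27 -1.64]
```

View pics/s13z.png

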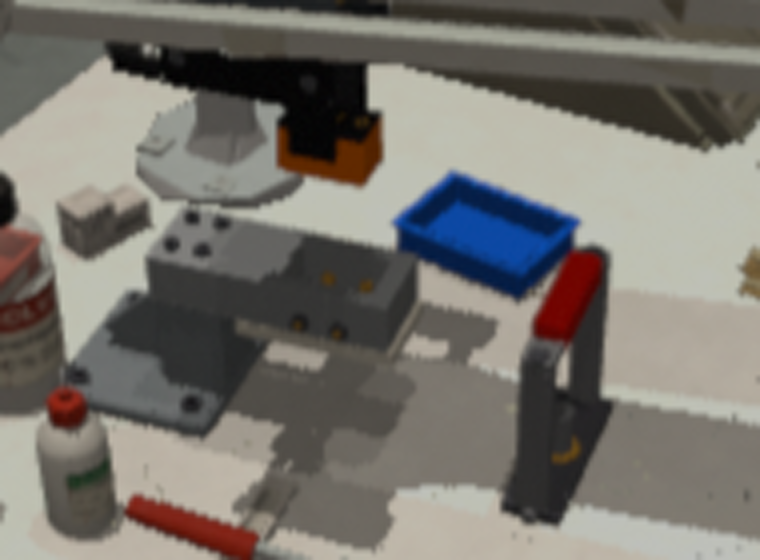

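View pics/w13.png

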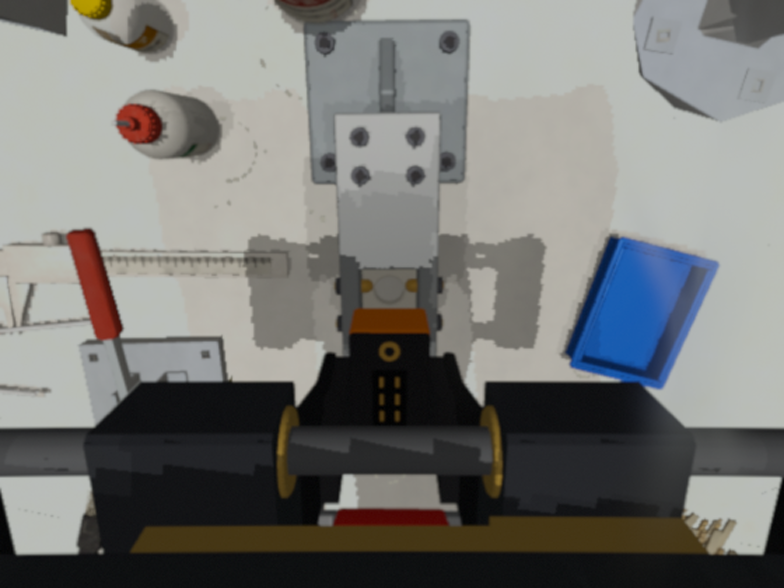

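Emit:
carry_out:
  commands:
    - {"tx": 0,"ty": 0,"tz": 0,"rx": 0,"ry": 0,"rz": -0.17,"jaw": 0.2}
    - {"tx": 0,"ty": 0,"tz": 0,"rx": 0,"ry": 0,"rz": -0.34,"jaw": 0.2}
    - {"tx": 0,"ty": 0,"tz": 0,"rx": 0,"ry": 0,"rz": -0.51,"jaw": 0.2}
    - {"tx": 0,"ty": 0,"tz": 0,"rx": 0,"ry": 0,"rz": -0.68,"jaw": 0.2}
    - {"tx": 0,"ty": 0,"tz": 0,"rx": 0,"ry": 0,"rz": -0.85,"jaw": 0.2}
    - {"tx": -0.004,"ty": 0.02,"tz": 0,"rx": 0,"ry": 0,"rz": -1.02,"jaw": 0.2}
    - {"tx": -0.01,"ty": 0.05,"tz": 0,"rx": 0,"ry": 0,"rz": -1.19,"jaw": 0.2}
    - {"tx": -0.016,"ty": 0.085,"tz": 0,"rx": 0,"ry": 0,"rz": -1.337,"jaw": 0.2}
    - {"tx": -0.022,"ty": 0.12,"tz": 0,"rx": 0,"ry": 0,"rz": -1.337,"jaw": 0.2}
    - {"tx": -0.0284,"ty": 0.1504,"tz": 0,"rx": 0,"ry": 0,"rz": -1.337,"jaw": 0.2}
    - {"tx": -0.0284,"ty": 0.1504,"tz": 0,"rx": 0,"ry": 0,"rz": -1.337,"jaw": 0.2}

```text
time: 23.88
position: [0.619, -0.1352, 0.1605]
tool_rot: [-2.322, -2.115, 0.004]
ft_force: [0.3, -0.4, -0.5]
grip_width: 0.295
```

```bash
python3 look.py w14;python3 look.py d14 side; python3 -c "
from m import *
save(L('d14')[1],'d14z',(230,100,430,300),3)"
```

```text
23.875 [ 0.619  -0.1352  0.1605] [-2.322 -2.115  0.004] [ 0.3 -0.4 -0.5] [ 0.73  0.41 -0.72  1.55  0.28  1.28 -0.12]
23.925 [ 0.6194 -0.1323  0.1608] [-2.318e+00 -2.118e+00  2.000e-03] [-0.7  0.6 -0.3] [ 0.73  0.41 -0.72  1.55  0.28  1.28 -0.12]
```

View pics/w14.png

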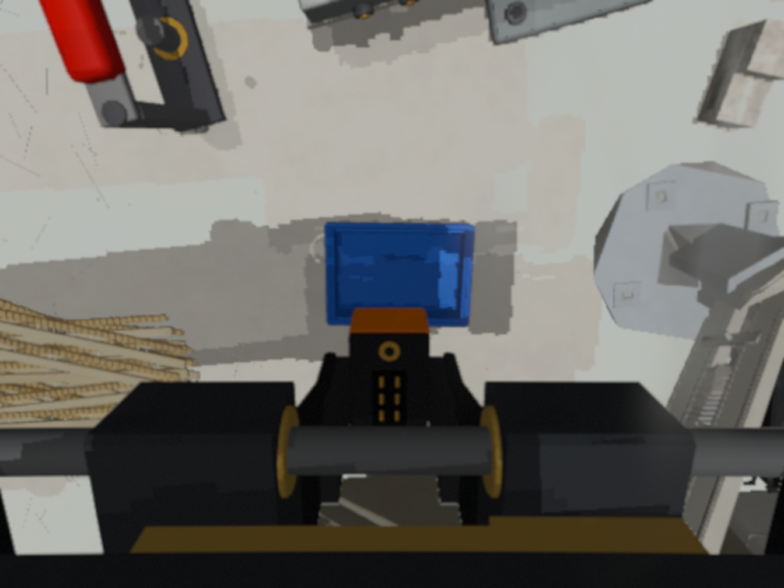

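View pics/d14z.png

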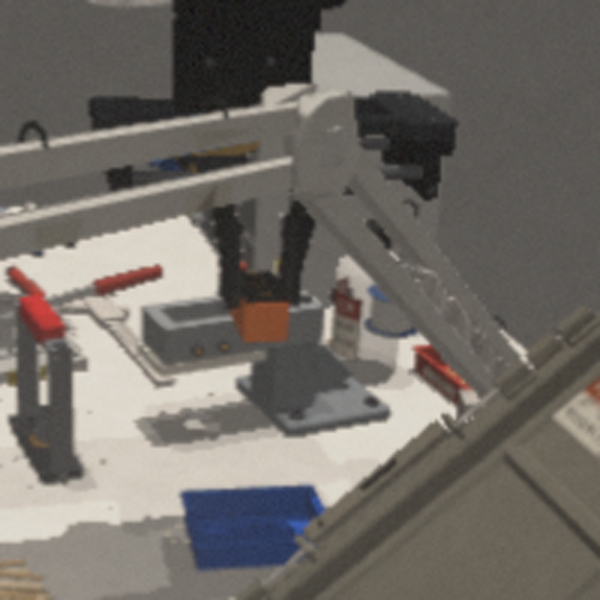

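Run:
```python
from m import *
from scipy.spatial.transform import Rotation as Ro
c,im,s=L('w14');R=Ro.from_rotvec(s['tool_rot']).as_matrix();k=1/1.4
hsv=cv2.cvtColor(im,cv2.COLOR_RGB2HSV)
blue=((abs(hsv[...,0].astype(int)-112)<12)&(hsv[...,1]>140)).astype(np.uint8)*255
b,_,_=rect(blue,(220,150,350,240));print((b*1.4).round(0).tolist())
Q=[]
for p in((326,223),(474,224),(470,326),(327,325)):
    X=onz(c,p[0]*k,p[1]*k,.02);Q.append(X);print(X.round(4),(R.T@(X-s['position'])).round(4), tri([(c,p[0]*k,p[1]*k)])[0] if 0 else '')
print(np.mean(Q,0),(R.T@(np.mean(Q,0)-s['position'])).round(4), 'toolyang',np.degrees(np.arctan2(R[1,1],R[0,1])))
# height from w2 & w14 corners
c2=L('w2')[0]
for p,q in(((326,223),(403,317)),((474,224),(504,325)),((470,326),(496,392))):
    print(tri([(c,p[0]*k,p[1]*k),(c2,q[0]*k,q[1]*k)]))
# floor: inner corners
for p,q in(((340,300),(340,300)),):pass
# lamp arm near
for p in proj(c,(.712,-.206,.175))*1.4,:print(p)
```

```text
[[325.0, 222.0], [472.0, 224.0], [471.0, 325.0], [324.0, 323.0]]
[ 0.5855 -0.0999  0.02  ] [ 0.0322 -0.0363  0.1405] 
[ 0.6708 -0.1084  0.02  ] [0.0317 0.0494 0.1403] 
[ 0.6656 -0.1712  0.02  ] [-0.0313  0.05    0.1404] 
[ 0.5781 -0.1625  0.02  ] [-0.0307 -0.0379  0.1406] 
[ 0.62500557 -0.13552259  0.02      ] [0.0005 0.0063 0.1404] toolyang -5.32737690866081
(array([ 0.582725  , -0.1029511 ,  0.00257285]), [np.float64(0.5), np.float64(0.5)])
(array([ 0.67309006, -0.11119448,  0.00474141]), [np.float64(0.1), np.float64(0.1)])
(array([ 0.66655414, -0.17290216,  0.01497788]), [np.float64(0.4), np.float64(0.4)])
[675.67835235 567.17733934]
```

Run:
```python
from m import *
for n,b in(('scene0',(220,20,400,160)),('side0',(320,120,440,220))):
    im=cv2.imread(f'pics/{n}.png')[:,:,::-1];save(im,n+'arm',b,4.2 if n[1]=='c' else 6)
```

```text
(no output)
```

View pics/scene0arm.png

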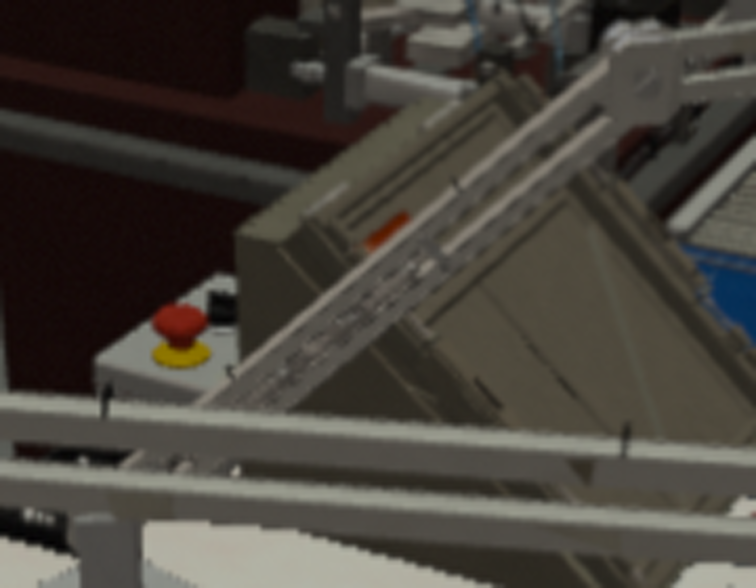

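View pics/side0arm.png

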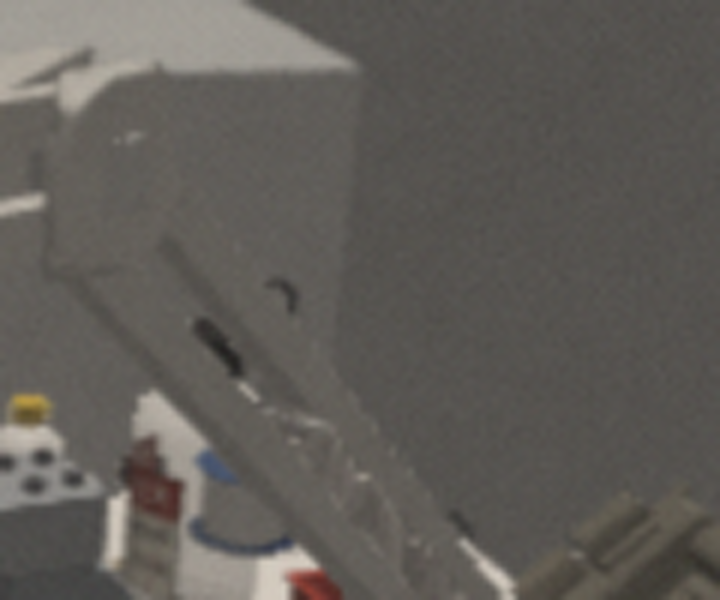

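Run:
```python
from m import *
sc,sd=camera_info('scene'),camera_info('side')
def plane(c,a,b):
    C,w1=ray(c,*a);_,w2=ray(c,*b);n=np.cross(w1,w2);n/=np.linalg.norm(n);return n,n@C
S=lambda u,v:(220+u/4.2,20+v/4.2);D=lambda u,v:(320+u/6,120+v/6)
for la,a,b in(('ctr',(615,110),(262,402)),('low',(610,125),(290,405)),('up',(605,80),(205,405))):
  for lb,p,q in(('ctr',(135,265),(445,590)),('low',(100,290),(380,590)),('up',(180,240),(500,580))):
    n1,d1=plane(sc,S(*a),S(*b));n2,d2=plane(sd,D(*p),D(*q))
    print(la,lb,[np.linalg.solve(np.array([n1,n2,[1,0,0]]),[d1,d2,x])[1:].round(3).tolist() for x in(.6,.66,.71,.76)])
```

```text
ctr ctr [[-0.356, 0.267], [-0.379, 0.206], [-0.398, 0.154], [-0.417, 0.103]]
ctr low [[-0.144, 0.27], [-0.135, 0.208], [-0.127, 0.157], [-0.12, 0.106]]
ctr up [[-0.486, 0.266], [-0.506, 0.204], [-0.522, 0.153], [-0.539, 0.101]]
low ctr [[-0.425, 0.262], [-0.485, 0.197], [-0.536, 0.143], [-0.586, 0.089]]
low low [[-0.272, 0.261], [-0.314, 0.196], [-0.349, 0.142], [-0.385, 0.088]]
low up [[-0.519, 0.262], [-0.567, 0.197], [-0.608, 0.143], [-0.648, 0.089]]
up ctr [[-0.08, 0.29], [-0.072, 0.231], [-0.066, 0.181], [-0.059, 0.132]]
up low [[0.164, 0.291], [0.207, 0.232], [0.242, 0.183], [0.277, 0.133]]
up up [[-0.276, 0.289], [-0.274, 0.23], [-0.272, 0.18], [-0.27, 0.131]]
```

Run:
```python
from m import *
sc=camera_info('scene');c=L('w14')[0]
save(L('w14')[1],'w14arm',(440,190,560,420),2.5)
def plane(c,a,b):
    C,w1=ray(c,*a);_,w2=ray(c,*b);n=np.cross(w1,w2);n/=np.linalg.norm(n);return n,n@C
S=lambda u,v:(220+u/4.2,20+v/4.2);k=1/1.4
for la,a,b in(('ctr',(615,110),(262,402)),('low',(610,125),(290,405)),('up',(605,80),(205,405))):
  for p,q in(((740,310),(700,520)),((705,320),(670,420)),((784,295),(715,550))):
    n1,d1=plane(sc,S(*a),S(*b));n2,d2=plane(c,(p[0]*k,p[1]*k),(q[0]*k,q[1]*k))
    print(la,p,[np.linalg.solve(np.array([n1,n2,[1,0,0]]),[d1,d2,x])[1:].round(3).tolist() for x in(.6,.66,.71,.76)])
```

```text
ctr (740, 310) [[-0.92, 0.261], [-0.682, 0.202], [-0.484, 0.153], [-0.285, 0.104]]
ctr (705, 320) [[-0.318, 0.268], [-0.247, 0.207], [-0.188, 0.157], [-0.128, 0.106]]
ctr (784, 295) [[-0.6, 0.264], [-0.51, 0.204], [-0.435, 0.154], [-0.36, 0.103]]
low (740, 310) [[-0.894, 0.264], [-0.717, 0.198], [-0.57, 0.143], [-0.422, 0.088]]
low (705, 320) [[-0.336, 0.261], [-0.278, 0.196], [-0.23, 0.142], [-0.181, 0.087]]
low (784, 295) [[-0.611, 0.262], [-0.55, 0.197], [-0.499, 0.143], [-0.448, 0.088]]
up (740, 310) [[-0.694, 0.287], [-0.452, 0.229], [-0.25, 0.18], [-0.048, 0.132]]
up (705, 320) [[-0.258, 0.289], [-0.182, 0.23], [-0.119, 0.181], [-0.056, 0.132]]
up (784, 295) [[-0.46, 0.288], [-0.36, 0.229], [-0.278, 0.18], [-0.195, 0.131]]
```

View pics/w14arm.png

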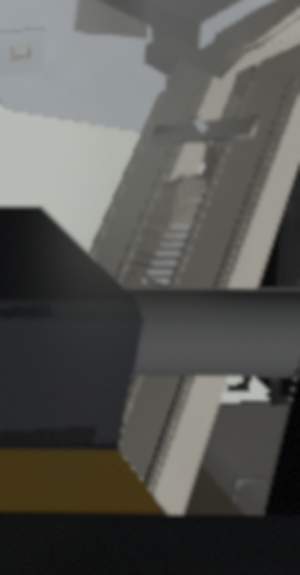

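Emit:
carry_out:
  commands:
    - {"tx": -0.002,"ty": 0,"tz": 0.02,"rx": 0,"ry": 0,"rz": -0.045,"jaw": 0.2}
    - {"tx": -0.002,"ty": 0,"tz": 0.04,"rx": 0,"ry": 0,"rz": -0.09,"jaw": 0.2}
    - {"tx": -0.002,"ty": 0,"tz": 0.06,"rx": 0,"ry": 0,"rz": -0.09,"jaw": 0.2}
    - {"tx": -0.002,"ty": 0,"tz": 0.08,"rx": 0,"ry": 0,"rz": -0.09,"jaw": 0.2}
    - {"tx": -0.002,"ty": 0,"tz": 0.08,"rx": 0,"ry": 0,"rz": -0.09,"jaw": 0.2}

```text
time: 24.6
position: [0.6185, -0.1326, 0.0795]
tool_rot: [-2.215, -2.222, 0.003]
ft_force: [-0.4, -0.1, -0.3]
grip_width: 0.297
```

```bash
python3 look.py w15;python3 look.py s15 scene; python3 -c "
from m import *
save(L('s15')[1],'s15z',(190,60,430,240),3.2)"
```

```text
24.6 [ 0.6185 -0.1326  0.0795] [-2.215 -2.222  0.003] [-0.4 -0.1 -0.3] [ 0.72  0.49 -0.71  1.64  0.34  1.15 -0.07]
24.65 [ 0.6195 -0.1327  0.081 ] [-2.217e+00 -2.224e+00  1.000e-03] [ 0.5 -0.9  0.3] [ 0.72  0.49 -0.71  1.63  0.34  1.15 -0.07]
```

View pics/w15.png

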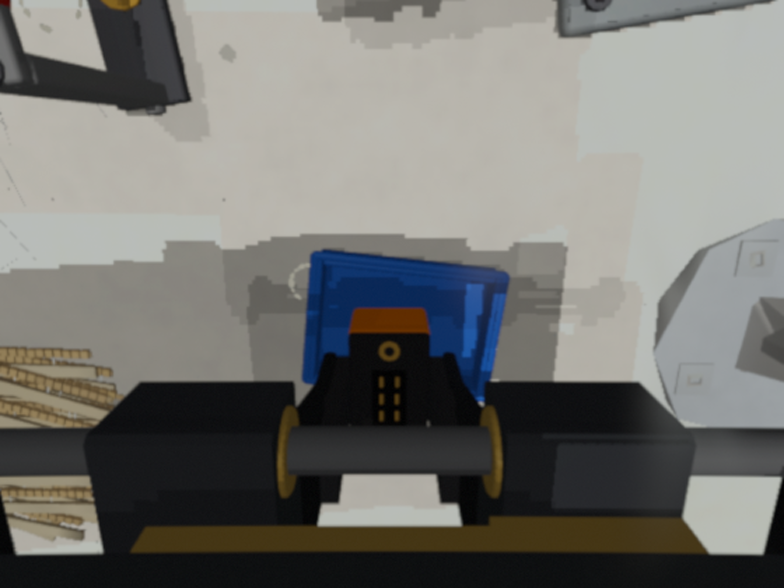

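View pics/s15z.png

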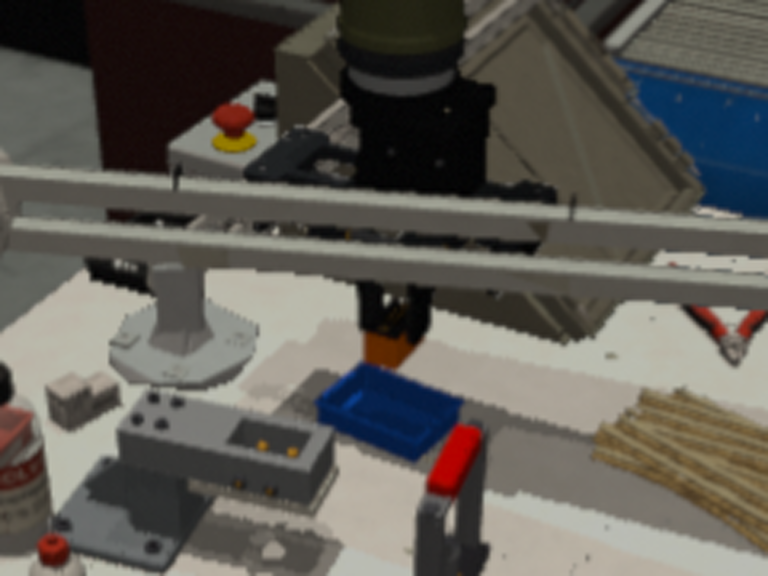

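Run:
```python
from m import *
from scipy.spatial.transform import Rotation as Ro
c,im,s=L('w15');R=Ro.from_rotvec(s['tool_rot']).as_matrix();k=1/1.4
Q=[]
for p in((312,251),(508,271),(487,402),(303,382)):
    X=onz(c,p[0]*k,p[1]*k,.02);Q.append(X);print(X.round(4))
m=np.mean(Q,0);print(m.round(4),'tool',(R.T@(m-s['position'])).round(4),'ang',np.degrees(np.arctan2(R[1,1],R[0,1])))
d=Q[1]-Q[0];print(np.degrees(np.arctan2(d[1],d[0])),np.linalg.norm(d)); d=Q[3]-Q[0];print(np.linalg.norm(d))
# housing mark / lid in tool frame, lid top z = tcp+.0112
z=s['position'][2]+.0112
for p in((389,351),(350,334),(428,334)): X=onz(c,p[0]*k,p[1]*k,z);print((R.T@(X-s['position'])).round(4))
```

```text
[ 0.5852 -0.0993  0.02  ]
[ 0.6702 -0.1079  0.02  ]
[ 0.6647 -0.1715  0.02  ]
[ 0.5785 -0.1616  0.02  ]
[ 0.6247 -0.1351  0.02  ] tool [-0.0025  0.0064  0.0595] ang 0.18483817701956204
-5.735257443141245 0.08549718706297292
0.06264082244089975
[ 0.0171  0.0003 -0.0112]
[ 0.0227 -0.0118 -0.0111]
[ 0.0228  0.0123 -0.0112]
```

Emit:
carry_out:
  commands:
    - {"tx": -0.0025,"ty": 0.001,"tz": 0.02,"rx": 0,"ry": 0,"rz": 0,"jaw": 0.2}
    - {"tx": -0.0025,"ty": 0.001,"tz": 0.038,"rx": 0,"ry": 0,"rz": 0,"jaw": 0.2}
    - {"tx": -0.0025,"ty": 0.001,"tz": 0.05,"rx": 0,"ry": 0,"rz": 0,"jaw": 0.2}
    - {"tx": -0.0025,"ty": 0.001,"tz": 0.054,"rx": 0,"ry": 0,"rz": 0,"jaw": 0.2}
    - {"tx": -0.0025,"ty": 0.001,"tz": 0.054,"rx": 0,"ry": 0,"rz": 0,"jaw": 0.2}

```text
time: 25.32
position: [0.6211, -0.1353, 0.0279]
tool_rot: [-2.218, -2.225, 0.0]
ft_force: [-0.1, 0.4, -0.2]
grip_width: 0.295
```

```bash
python3 look.py w16
```

```text
25.325 [ 0.6211 -0.1353  0.0279] [-2.218 -2.225  0.   ] [-0.1  0.4 -0.2] [ 0.7   0.55 -0.68  1.67  0.38  1.06 -0.09]
```

View pics/w16.png

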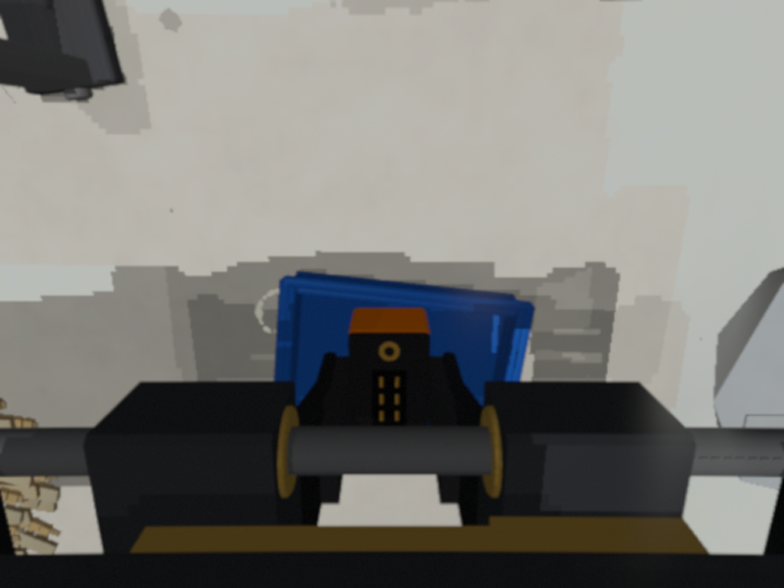

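Emit:
carry_out:
  commands:
    - {"tx": 0,"ty": 0,"tz": 0.004,"rx": 0,"ry": 0,"rz": 0,"jaw": 0.2}
    - {"tx": 0,"ty": 0,"tz": 0.007,"rx": 0,"ry": 0,"rz": 0,"jaw": 0.2}
    - {"tx": 0,"ty": 0,"tz": 0.008,"rx": 0,"ry": 0,"rz": 0,"jaw": 0.2}
    - {"tx": 0,"ty": 0,"tz": 0.008,"rx": 0,"ry": 0,"rz": 0,"jaw": 0.2}

```text
time: 25.88
position: [0.6211, -0.1355, 0.0201]
tool_rot: [-2.218, -2.225, 0.0]
ft_force: [0.3, 0.4, -0.6]
grip_width: 0.296
```

Emit:
carry_out:
  commands:
    - {"tx": 0,"ty": 0,"tz": 0.0005,"rx": 0,"ry": 0,"rz": 0,"jaw": 0.2}
    - {"tx": 0,"ty": 0,"tz": 0.001,"rx": 0,"ry": 0,"rz": 0,"jaw": 0.2}
    - {"tx": 0,"ty": 0,"tz": 0.001,"rx": 0,"ry": 0,"rz": 0,"jaw": 0.2}

```text
time: 26.25
position: [0.6212, -0.1355, 0.0197]
tool_rot: [2.218, 2.225, -0.0]
ft_force: [-2.9, -0.2, 4.7]
grip_width: 0.295
```

Emit:
carry_out:
  commands:
    - {"tx": 0,"ty": 0,"tz": -0.0005,"rx": 0,"ry": 0,"rz": 0,"jaw": 0.2}
    - {"tx": 0,"ty": 0,"tz": -0.0005,"rx": 0,"ry": 0,"rz": 0,"jaw": 0.34}
    - {"tx": 0,"ty": 0,"tz": -0.0005,"rx": 0,"ry": 0,"rz": 0,"jaw": 0.38}
    - {"tx": 0,"ty": 0,"tz": -0.0005,"rx": 0,"ry": 0,"rz": 0,"jaw": 0.38}
    - {"tx": 0,"ty": 0,"tz": -0.01,"rx": 0,"ry": 0,"rz": 0,"jaw": 0.38}
    - {"tx": 0,"ty": 0,"tz": -0.03,"rx": 0,"ry": 0,"rz": 0,"jaw": 0.38}
    - {"tx": 0,"ty": 0,"tz": -0.08,"rx": 0,"ry": 0,"rz": 0,"jaw": 0.4}
    - {"tx": 0,"ty": 0,"tz": -0.13,"rx": 0,"ry": 0,"rz": 0,"jaw": 0.5}
    - {"tx": 0.04,"ty": 0,"tz": -0.17,"rx": 0,"ry": 0,"rz": 0,"jaw": 0.6}
    - {"tx": 0.08,"ty": 0,"tz": -0.2,"rx": 0,"ry": 0,"rz": 0,"jaw": 0.6}
    - {"tx": 0.1,"ty": 0,"tz": -0.22,"rx": 0,"ry": 0,"rz": 0,"jaw": 0.6}
    - {"tx": 0.1,"ty": 0,"tz": -0.22,"rx": 0,"ry": 0,"rz": 0,"jaw": 0.6}

```text
time: 27.75
position: [0.6217, -0.0337, 0.2414]
tool_rot: [2.212, 2.226, 0.003]
ft_force: [0.3, -0.5, -0.5]
grip_width: 0.595
```

```bash
python3 look.py w17;python3 look.py s17 scene;python3 look.py d17 side; python3 -c "
from m import *
save(L('s17')[1],'s17z',(190,60,430,240),3.2)
save(L('d17')[1],'d17z',(200,150,400,300),3.9)"
```

```text
27.75 [ 0.6217 -0.0337  0.2414] [2.212 2.226 0.003] [ 0.3 -0.5 -0.5] [ 0.63  0.35 -0.79  1.48  0.25  1.42 -0.16]
27.8 [ 0.621  -0.0362  0.2394] [ 2.217e+00  2.224e+00 -1.000e-03] [-0.5 -0.7 -0. ] [ 0.63  0.35 -0.79  1.48  0.25  1.42 -0.16]
27.85 [ 0.6205 -0.0376  0.2381] [ 2.22   2.223 -0.003] [ 0.1 -0.6 -0.5] [ 0.64  0.35 -0.79  1.48  0.25  1.42 -0.16]
```

View pics/w17.png

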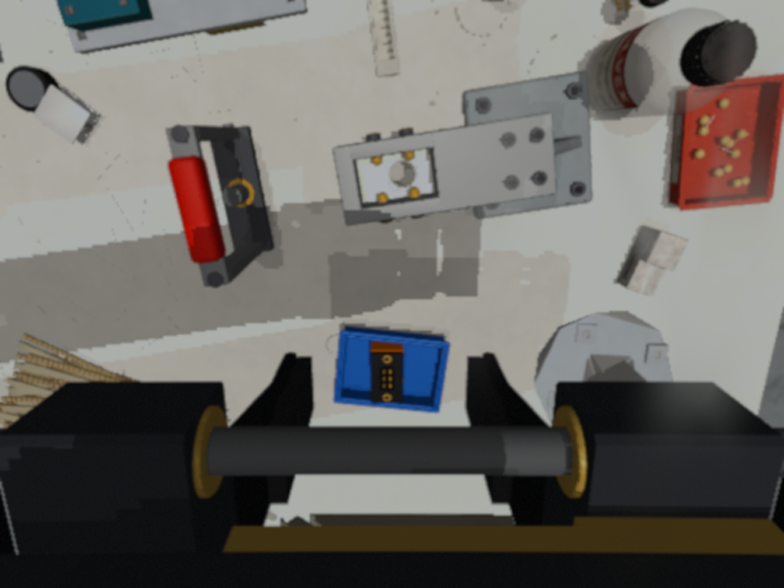

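View pics/s17z.png

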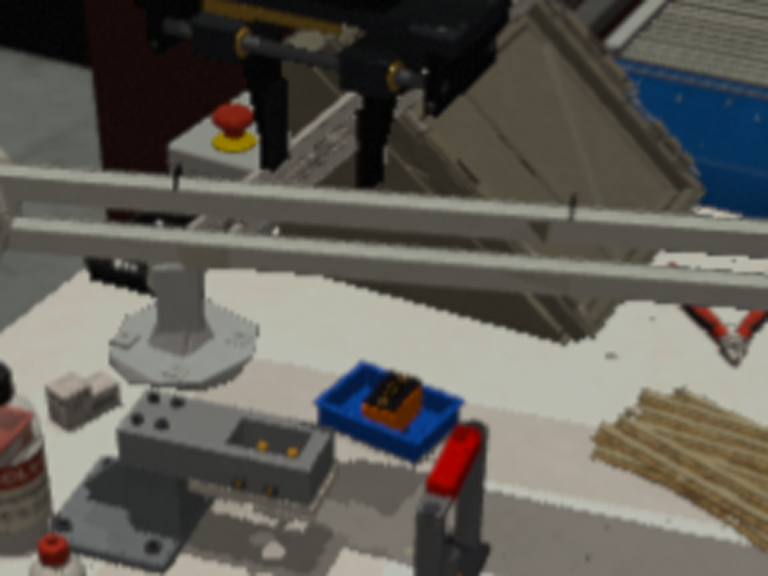

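View pics/d17z.png

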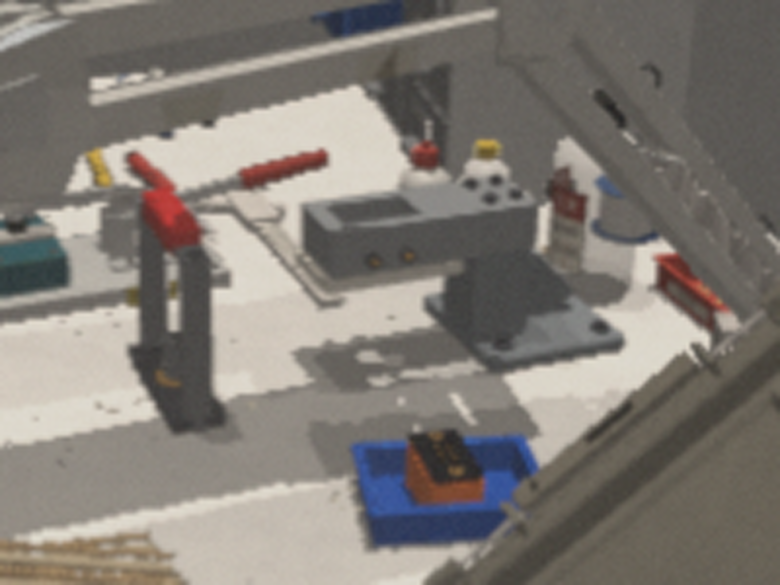

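```bash
python3 -c "
from bench import ctrl
s=ctrl.get_state();print(s['time'],s['ft_force'],s['position']);print(ctrl.close_job())"
```

```text
27.9 [-0.44855308 -0.51615744  0.27729479] [ 0.62020774 -0.03819025  0.23744265]
the job is handed in; nothing more can be done
None
```

The job is done and handed in at about 28 s of the 72 s allowed.

- **Finding the hole:** I passed the stirrup's foot under the free end of the nest. With light upward contact (about 15 N or less, judging from the readings), I slid the rod along until it dropped into the hole, roughly 5 mm towards the post from the nest's middle.
- **Freeing the housing:** Pushing the rod up took about 8 N, then the force fell away as the catches snapped in. Two camera views put the lid about 12.5 to 13 mm proud, against the 12 mm in your text.
- **Stirrup and housing:** I lowered the rod, drew it out without touching anything, and stood the stirrup upright left of the nest, about 60 mm clear of its free end. I then lifted the housing out and set it in the blue tray.

**Last checks:** The final wrist, scene and side pictures show the housing flat and right way up on the tray floor. The stirrup is standing, the nest is empty, and the loupe and bottles look undisturbed. The vial was only partly in view. The arm is clear, with under 1 N at the wrist.

**What disagreed:**
- Two-view heights of the tray rim came out between 3 and 33 mm, against the stated 20 mm. I used 20 mm, and the housing met the tray floor at the height that implies.
- The lamp arm beside the tray could not be located well by triangulation. I kept clear of it by choosing the gripper's angle, so the housing sits about 6° off square to the tray.
- While the rod was in contact, the arm's position ran up to about 3 mm off what I had commanded, so I worked from the measured pose there.

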